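# Hang the ampoule comb on the labeller's two pins and shut its keeper

## Task

Take the blue comb plate out of the storage rack by its handle, hang it by its two holes on the two pins of the labeller's front panel, feeling for the pins since they are not exactly where the panel suggests, and push it fully home, flush against the panel. Then swing the red keeper arm shut across its front and let go. Be gentle: never push the comb against the machine with more than 35 N, and leave the green comb and everything else on the table where it is.

Things in the scene. Friction and masses are not known exactly. Their poses are not given: they have to be found in the camera images.
- comb_blue: Blue comb plate, 150 wide (y) x 116 tall (z) x 8 mm thick (x), about 0.3 kg, upright in one of the two rack slots (which one varies). Origin: on the flat back face midway between the two hole centres. +x points out of its back (to the panel when hung), -x is the front with the handle, z up. Spans x -8..0, y -75..75, z -70..28 mm, and 8 teeth down to z -88.
- comb_handle (a point): Grip point on the blue comb's black bow handle: an upright bar 14 x 14 mm in front of the plate, centre at x -50, y 0 in the comb's frame, bar from z -37 to 27, this point at z 5. A leg 14 mm wide (y) joins each end to the plate; 35 mm free between bar and plate. Pinch the bar across y, from above.
- hole_round (a point): Centre of the blue comb's round hole, 12.5 mm in diameter, on the back face: comb frame y -50, z 0. It runs through the 8 mm plate along x.
- hole_slot (a point): Centre of the blue comb's slot hole, 18.5 wide (y) x 12.5 mm tall (z), on the back face: comb frame y +50, z 0. The grip on the bar lies 50 mm in front of the holes, so the held comb may tip a few hundredths of a radian in the grip when lifted or when the pins take its weight; its teeth then meet the panel before its top.
- comb_green: Green comb of the same outline and handle, with 5 broad teeth, standing in the rack's other slot. Same frame as the blue comb. To be left alone.
- rack: White storage rack, fixed to the table, 165 (x) x 170 (y) x 48 mm tall. Origin: centre of the underside at table height (slots at x -45 and +55 mm: back face of the comb standing there), z up. Each slot is 10 mm wide between walls that rise to z 48; a comb stands on the floor of the slot at z 12 (its origin then 100 mm above the table) and lifts straight up (45 mm to come clear).
- labeller: Bench ampoule labeller, white cabinet with aluminium front panel, fixed to the table. Origin: at table height under the middle of the panel's face. Panel = plane x 0, 300 wide, z 35..200 mm; +x into the machine, -x out to the front, y along the panel, z up. Along its foot an infeed belt 72 mm deep, with ampoules up to z 49. On top, behind x 90 mm, reel and controls up to z 340.
- pins_nominal (a point): Nominal midpoint of the two pins on the panel's face: labeller frame x 0, y 0, z 170 mm. The steel pins stick straight out along -x, 10 mm in diameter, 24 long, ends broken 1 mm, 100 mm apart in y. They sit on one clamped carriage: as a pair they are shifted by an unknown -6..6 mm in y and -7..7 mm in z, which is not measured: find it by touch (they do not give) or by eye.
- keeper (a joint): Red keeper arm of the labeller, swings level about an upright axis beside the comb's place. 0 = shut: it points along the panel's +y and lies across the comb's front with 1.5 mm to spare. Grows as it opens (1.57 points straight out, along -x); starts at 1.9 to 2.4. Friction 0.1 N m (2 N at the knob): stays where left. It cannot shut if the comb stands off the panel.
- keeper_hinge (a point): Axis of the keeper arm, at the middle of the arm's height: x -14.5, y -97, z 190 mm in the labeller's frame. Arm 60 long from here, 10 thick, 14 mm tall.
- keeper_knob (a point): Top centre of the black upright knob near the end of the keeper arm: 12 mm in diameter, standing 36 mm above the arm's upper face (z 197 to 233 mm above the table), 52 mm from the hinge axis.
- blister_a: Clear tray of five ampoules, 100 x 78 x 16 mm, lying loose; origin centre of the underside. Leave alone.
- blister_b: A second such tray. Leave alone.
- amber_jar: Amber jar with white cap, 60 mm wide, 85 tall; origin centre of the underside. Leave alone.
- bowl: Maroon bowl, 180 mm wide, 85 tall; origin centre of the underside. Leave alone.
- carton: White carton 60 x 45 x 110 mm, standing; origin centre of the underside. Leave alone.
- pen: Blue pen, 140 mm long, 10 mm thick, lying; origin at its middle, underside. Leave alone.
There are look-alikes about, which are no part of the job. What is shaped like the comb_blue but turquoise is not meant.

How it is judged:
On the way, in this order (a step that is already met when the one before it is completed fails the run):
1. the blue comb is lifted clear of the rack (height (world z) of comb_blue above 0.148 m and horizontal distance between comb_blue and labeller above 0.05 m), for 0.2 s.
2. the blue comb hangs on both pins, flush against the panel (x of comb_blue in the frame of labeller between -0.003 and 0.003 m and y of comb_blue in the frame of labeller between -0.012 and 0.012 m and z of comb_blue in the frame of labeller between 0.155 and 0.185 m and angle between the x axis of comb_blue and the x axis of labeller, either way round below 0.06 rad and angle between the z axis of comb_blue and the z axis of labeller, either way round below 0.06 rad), for 0.2 s.
At the end, for the whole second after the job is handed in: The blue comb hangs on both pins with its back within 3 mm of the panel (x), its origin within 12 mm of nominal along y and between 155 and 185 mm high, square to the panel within 0.06 rad, at rest; the keeper arm is shut (below 0.12 rad) (all of step 2 and value of joint keeper below 0.12 rad and linear speed of comb_blue below 0.01 m/s and angular speed of comb_blue below 0.1 rad/s); the robot touches nothing.
It fails at once if the blue comb is pressed against the labeller (panel, pins or keeper) with more than 35 N (contact force between comb_blue and labeller above 35 N).
It fails at once if the green comb is moved more than 15 mm (distance of comb_green from where it was at the start of the episode above 0.015 m).
It fails at once if another thing on the table is moved more than 25 mm (distance of any of blister_a, blister_b, amber_jar, bowl, carton, pen from where it was at the start of the episode above 0.025 m).
It also fails if it takes over 69 s, if anything falls off the work surface, if the arm or the gripper's body presses on something with over 40 N, if the wrist force passes 120 N, or if a joint passes its speed limit or range.

## Robot

A 7-joint arm with a two-finger parallel gripper is mounted at the origin on the work surface. World frame = base frame: x ahead of the robot, y to its left, z up, the work surface at z = 0. Lengths are in m, angles in rad, forces in N, time in s.
With the tool pointing down it reaches from about 0.375 to 0.925 m from the base axis. Payload 3.1 kg.
Tool frame: the origin (TCP) lies midway between the tips of the shut fingers; the grasp point (between the pads) lies 19 mm behind it; x points along the fingers, z is the direction in which the jaws open and shut, and the axes are right-handed (so a half turn about x gives the same grasp; the last joint's range is limited). The gripper opens to 85 mm and grips with 20 to 120 N. Pads are 22 mm wide; open, the fingers measure 114 mm over their backs; the gripper's body (76 mm by 85 mm) begins 54 mm behind the grasp point. The pads swing forward as they close: fully open they stand 13 mm farther back than shut.
Start: joints at [-1.277, 0.383, 0.044, 1.598, -0.018, 1.161, -0.05], TCP at [0.248, 0.601, 0.231] pointing down, gripper open.
Joint ranges: [-2.61, 2.61], [-0.41, 2.15], [-1.48, 1.57], [0, 2.5], [-1.57, 4.71], [0.05, 1.97], [-2.85, 2.85]. Speed limits (rad/s): [2.79, 2.79, 3.14, 3.14, 3.14, 3.14, 3.14].

## Interface

Orientations are given as a unit quaternion [w, x, y, z].
In Python, from cell import env gives the robot as it stands.
- The arm moves only by the shell command python3 -m creep 'ROWS' [FORCE]. ROWS is JSON, one flat list of numbers, 7 for each row, row after row: the shift along the tool's x, y, z in m, then the turn, a rotation vector about the tool's x, y, z in rad, then the finger opening in m, from 0 to 0.0854. In form: [x, y, z, wx, wy, wz, claw, x, y, z, wx, wy, wz, claw, ...]. A call has 1 to 20 rows; each row shifts and turns the commanded pose from where the row before left it, along the tool's axes as they then stand; what a row does not reach is not made up. A row lasts 1/10 s, in which the tool goes at most 50 mm and 8.59 degrees, less where a joint would pass 70% of its speed; a pose out of reach is approached as far as the arm can. A call with a gripper value outside its range is refused whole. The fingers move at their own pace and stop on an object; FORCE is the grip in N (left out, the last holds). Time passes only in rows, so rows that do not move let the fingers close. It gives the time, the measured TCP pose, the force and the opening at its end, in the units of the state.
- env.get_obs(): the state, without advancing time (a new reading comes with each control period).
- env.snapshot(name): name is "scene" or "top" or "wrist"; returns the picture (480x640x3 uint8, red, green, blue); there is no depth.
- env.camera_info(name): a dict with "fx", "fy", "cx", "cy" (pixels), "rvec" (rotation vector, rad) and "tvec" (3), from world to camera coordinates, as OpenCV has them. Camera axes: x right, y down, z forward; pixel columns grow to the right and rows downward; lengths in m; the calibration is good to about 2 mm. The wrist camera is an equidistant fisheye: a pixel r from the principal point sees the ray r / f radians off the axis. A picture is of the moment at which its call begins: read the wrist's pose just before it. camera_info takes no time and is no camera call; for the wrist camera it gives the pose at the moment of the call.
- env.hand_in(): hands the job in, once; it reports no verdict.
Trained networks look in the newest picture that a camera, given by its name, has taken for a name from the list of things; names that differ only in an ending like _2 or _b are one class to them, and where a whole thing is asked for, a point or a joint stands for the part that bears it (a point fixed in the world has none). Each returns a list of dicts, best first, with "confidence" (0 to 1); they miss things now and then, are a little off and sometimes report something else, mostly with a low value. They report only what shows in the picture. A call takes as long as a camera call. They do not tell look-alikes from the thing itself.
- env.boxes_of(query, camera): "box" ([centre column, centre row, width, height] in pixels, round what is visible of it).
- env.masks_of(query, camera): "pixels" (480x640 bool, what is visible of it) and "box" ([centre column, centre row, width, height] in pixels, round what is visible of it).
The state is a dict: "time_s": time; "joint_positions": joint angles; "dq": joint speeds; "tau": joint torques, N m; "eef_pos": TCP position; "orientation": TCP orientation; "wrist_force": force on the tool from outside, world axes, zero at the start; "ft_torque": the same for the moment, N m; "grip_width": opening from 0.0 (shut) to 1.0 (fully open).
Only numpy, scipy, OpenCV 4.12 (cv2) and the standard library are available. Lean on these libraries where they do the work, as an engineer would, in place of code of your own. Each camera call takes 0.05 s, during which the arm holds its last target.

## Working session

There is one attempt and no reset: what is moved stays moved. The work goes in short steps, Python scripts to look and compute and a shell command to move; the robot and the scene stay as the last step left them, time stands still between calls to the robot, and variables do not carry over. Pictures are saved under pics/ and viewed, and the job is handed in when it is done.

```bash
ls; mkdir -p pics
python3 - <<'E'
from cell import env
import cv2
o=env.get_obs(); print(o)
for n in("scene","top","wrist"):
    im=env.snapshot(n); cv2.imwrite(f"pics/{n}0.png",im[:,:,::-1]); print(n,env.camera_info(n))
E
```

```text
pics
{'time_s': 0.0, 'joint_positions': array([-1.27679396,  0.38386702,  0.04384841,  1.5996064 , -0.01788541,
        1.16122386, -0.04989685]), 'dq': array([ 0.00124991,  0.00046594,  0.00098463, -0.00036706,  0.00014575,
       -0.00237372,  0.0019991 ]), 'tau': array([-3.48595167e-04, -4.33481991e+01,  1.02442861e+00, -2.49506629e+01,
        1.05933190e-02,  1.14020155e-02,  1.55907799e-05]), 'eef_pos': array([0.24785526, 0.59984146, 0.22985171]), 'orientation': array([ 0.58698343, -0.39371346,  0.5885093 ,  0.39255187]), 'wrist_force': array([-0.36724364,  0.18085714, -0.77065289]), 'ft_torque': array([ 0.01795215, -0.04575177,  0.00052414]), 'grip_width': 0.9980972938673675}
scene {'fx': 542.1302715111292, 'fy': 542.1302715111292, 'cx': 322.2645135703461, 'cy': 236.44230434605052, 'rvec': array([ 0.7053717 ,  2.81401471, -0.80635035]), 'tvec': array([ 0.35312769, -0.30340244,  1.41466444])}
top {'fx': 603.6122879051676, 'fy': 603.6122879051676, 'cx': 320.5711779347556, 'cy': 242.04314679175826, 'rvec': array([ 2.11299923, -2.09862464,  0.23142117]), 'tvec': array([0.22718252, 0.53971805, 1.39076902])}
wrist {'fx': 371.64829954431775, 'fy': 371.64829954431775, 'cx': 318.3326336657834, 'cy': 229.24787224699386, 'rvec': array([-2.41156855, -1.61252596, -0.22399253]), 'tvec': array([-0.64808809, -0.03585892,  0.37893464])}
```

View pics/scene0.png

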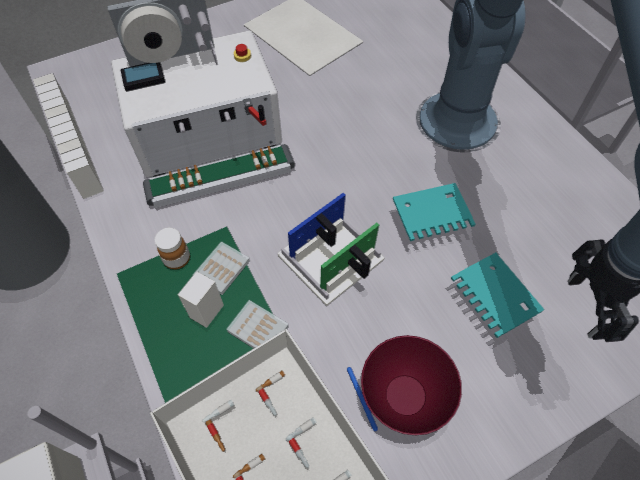

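View pics/top0.png

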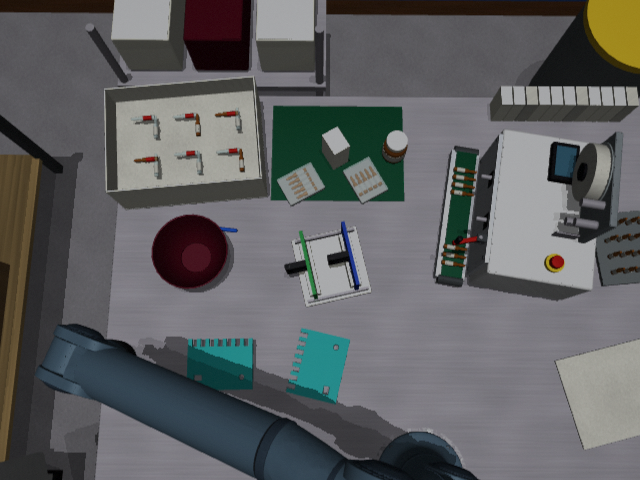

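View pics/wrist0.png

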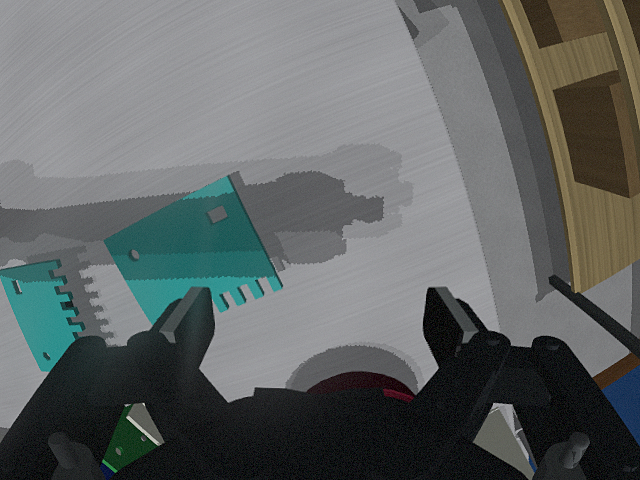

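The candidates for the blue comb are blue at top (350,255) / scene (318,225), green at top (308,265) / scene (350,258), and the turquoise plates lying at top (220,360) and (320,365). The royal-blue upright comb in the rack, nearest the labeller, fits the description. I'll check it in close crops.

Run:
```python
import cv2
t=cv2.imread("pics/top0.png"); s=cv2.imread("pics/scene0.png")
cv2.imwrite("pics/c_top_comb.png",cv2.resize(t[210:320,270:390],None,fx=5,fy=5,interpolation=cv2.INTER_CUBIC))
cv2.imwrite("pics/c_top_lab.png",cv2.resize(t[120:300,425:635],None,fx=3.3,fy=3.3,interpolation=cv2.INTER_CUBIC))
cv2.imwrite("pics/c_sc_lab.png",cv2.resize(s[60:210,110:310],None,fx=4,fy=4,interpolation=cv2.INTER_CUBIC))
cv2.imwrite("pics/c_sc_comb.png",cv2.resize(s[185:305,265:395],None,fx=5,fy=5,interpolation=cv2.INTER_CUBIC))
```

```text
(no output)
```

View pics/c_top_comb.png

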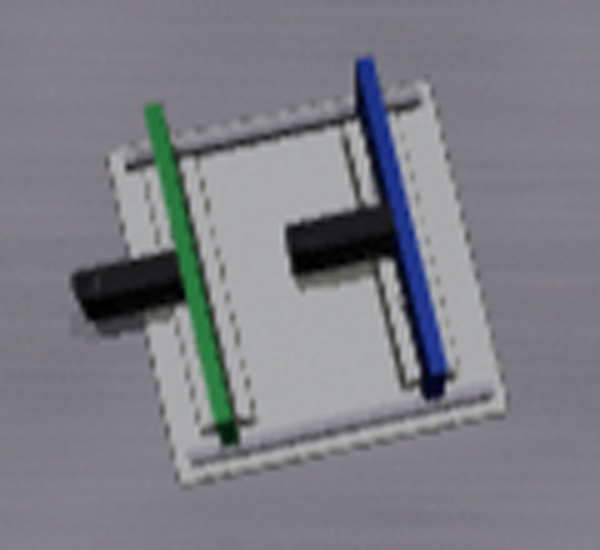

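View pics/c_top_lab.png

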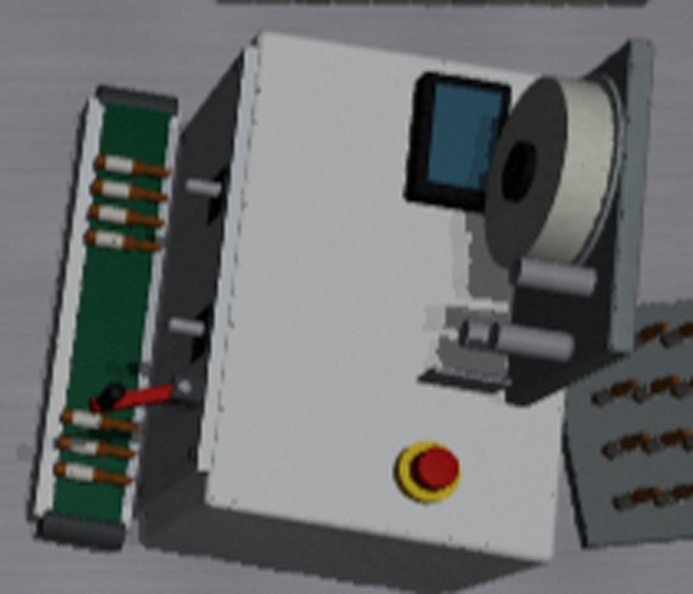

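View pics/c_sc_lab.png

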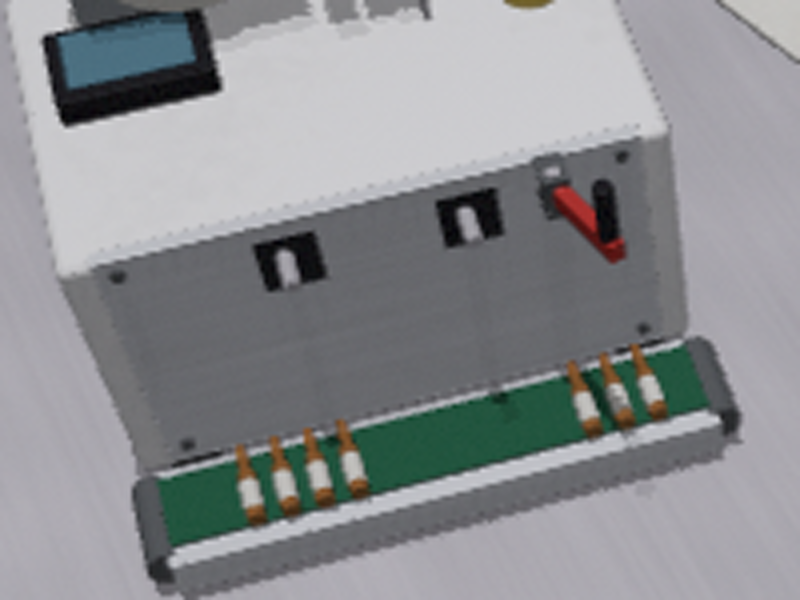

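View pics/c_sc_comb.png

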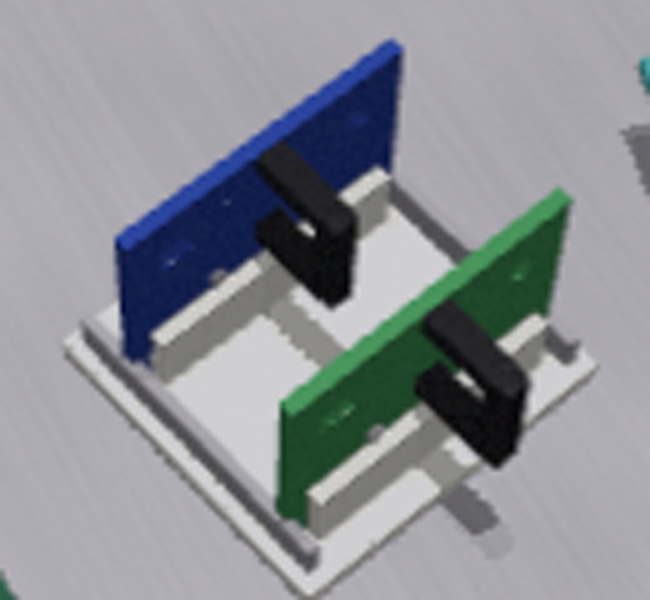

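```bash
cat > h.py <<'E'
import numpy as np, cv2
from scipy.spatial.transform import Rotation as R
from scipy.optimize import least_squares
def cam(ci): 
    return R.from_rotvec(ci["rvec"]).as_matrix(),np.array(ci["tvec"])
def proj(ci,P,fish=False):
    P=np.atleast_2d(P);M,t=cam(ci);c=P@M.T+t
    if fish:
        r=np.hypot(c[:,0],c[:,1]);th=np.arctan2(r,c[:,2]);k=th/np.maximum(r,1e-12)
        return np.c_[ci["cx"]+ci["fx"]*k*c[:,0],ci["cy"]+ci["fy"]*k*c[:,1]]
    return np.c_[ci["cx"]+ci["fx"]*c[:,0]/c[:,2],ci["cy"]+ci["fy"]*c[:,1]/c[:,2]]
def ray(ci,uv,fish=False):
    M,t=cam(ci);x=(uv[0]-ci["cx"])/ci["fx"];y=(uv[1]-ci["cy"])/ci["fy"]
    if fish:
        r=np.hypot(x,y);d=np.array([np.sin(r)*x/r,np.sin(r)*y/r,np.cos(r)])
    else: d=np.array([x,y,1.])
    d=M.T@d; return -M.T@t,d/np.linalg.norm(d)
def onz(ci,uv,z,fish=False):
    o,d=ray(ci,uv,fish); return o+d*(z-o[2])/d[2]
def tri(rs):
    A=np.zeros((3,3));b=np.zeros(3)
    for o,d in rs:
        Q=np.eye(3)-np.outer(d,d);A+=Q;b+=Q@o
    X=np.linalg.solve(A,b); return X,[np.linalg.norm((np.eye(3)-np.outer(d,d))@(X-o)) for o,d in rs]
def frame(x,y,yaw): # labeller/comb-like pose
    return np.array([x,y,0.]),R.from_euler('z',yaw).as_matrix()
def tool():
    from cell import env
    o=env.get_obs(); return o["eef_pos"],R.from_quat(o["orientation"],scalar_first=True).as_matrix(),o
def move(dst,Rd=None):
    """remaining shift in tool axes and turn"""
    p,M,o=tool(); s=M.T@(np.array(dst)-p); w=R.from_matrix(M.T@Rd).as_rotvec() if Rd is not None else None
    return s,w
E
python3 - <<'E'
from h import *
from cell import env
T=env.camera_info("top");S=env.camera_info("scene")
ct=lambda c,k,x,y:((c[0]+.5)/k-.5+x,(c[1]+.5)/k-.5+y)
for n,a,b in(("pin+",(188,183),(286,281)),("pin-",(172,322),(469,236))):
    X,e=tri([ray(T,ct(a,3.3,425,120)),ray(S,ct(b,4,110,60))]);print(n,X,e)
for n,a,b,z in(("comb+",(365,60),(122,243),.128),("comb-",(433,377),(396,45),.128)):
    p=ct(a,5,270,210);q=ct(b,5,265,185)
    print(n,onz(T,p,z),onz(S,q,z),tri([ray(T,p),ray(S,q)]))
for n,a,b in(("hinge",(184,386),(551,172)),("knob",(116,388),(603,184))):
    X,e=tri([ray(T,ct(a,3.3,425,120)),ray(S,ct(b,4,110,60))]);print(n,X,e)
for uv in((245,48),(201,470)):print("ptop",onz(T,ct(uv,3.3,425,120),.2))
for uv in((118,276),(622,157),(187,444),(643,329)):
    print("screw ray on z.185/.05",onz(S,ct(uv,4,110,60),.185),onz(S,ct(uv,4,110,60),.05))
p,M,o=tool();print(p,M)
E
```

```text
pin+ [ 0.67008493 -0.13236116  0.17790739] [np.float64(0.0011792066703079126), np.float64(0.0011792066703077276)]
pin- [ 0.57130327 -0.11631694  0.17821252] [np.float64(0.0008880444895488397), np.float64(0.000888044489548638)]
comb+ [0.57142952 0.1804129  0.128     ] [0.57155326 0.18100003 0.128     ] (array([0.57149348, 0.18048164, 0.12731314]), [np.float64(0.00014395580305113793), np.float64(0.0001439558030509371)])
comb- [0.42440104 0.14998904 0.128     ] [0.42748333 0.14733437 0.128     ] (array([0.42596418, 0.14857974, 0.12751643]), [np.float64(0.002009634922673439), np.float64(0.002009634922673393)])
hinge [ 0.52069876 -0.11491692  0.20342173] [np.float64(0.0002626949185919273), np.float64(0.00026269491859179947)]
knob [ 0.511058   -0.06228434  0.23592237] [np.float64(0.00025968788620379636), np.float64(0.00025968788620392734)]
ptop [ 0.75855876 -0.16935773  0.2       ]
ptop [ 0.46521567 -0.12389055  0.2       ]
screw ray on z.185/.05 [ 0.74938259 -0.172146    0.185     ] [ 0.74422809 -0.31321057  0.05      ]
screw ray on z.185/.05 [ 0.47583817 -0.12554671  0.185     ] [ 0.42755658 -0.25926442  0.05      ]
screw ray on z.185/.05 [ 0.75438282 -0.04553006  0.185     ] [ 0.75001667 -0.16663232  0.05      ]
screw ray on z.185/.05 [ 0.51919992 -0.0061092   0.185     ] [ 0.47775476 -0.12099636  0.05      ]
[0.24793425 0.60006856 0.23017947] [[-7.24166605e-04 -9.24224166e-01  3.81849665e-01]
 [-1.94210918e-03  3.81850345e-01  9.24222128e-01]
 [-9.99997852e-01 -7.23029390e-05 -2.07146750e-03]]
```

Labeller yaw is about -9.3°, the comb's is about +12°, and the pins sit near z 0.177. Turning the tool first.

```bash
python3 -m creep '[0,0,0,0.138,0,0,0.085, 0,0,0,0.138,0,0,0.085, 0,0,0,0.138,0,0,0.085, 0,0,0,0.138,0,0,0.085, 0,0,0,0.138,0,0,0.085, 0,0,0,0.138,0,0,0.085, 0,0,0,0.138,0,0,0.085]'
cat >> h.py <<'E'
def down(a): # tool pointing down, tool z at world angle a
    z=np.array([np.cos(a),np.sin(a),0]);x=np.array([0,0,-1.]);return np.c_[x,np.cross(z,x),z]
E
python3 - <<'E'
from h import *
from cell import env
print(move([0.489,0.2095,0.19],down(np.radians(12))))
# check fit by projecting comb model
T=env.camera_info("top");S=env.camera_info("scene")
a=np.radians(12);x=np.array([np.sin(a),-np.cos(a),0]);y=np.array([np.cos(a),np.sin(a),0]);z=np.array([0,0,1.])
O=np.array([.4995,.1606,.1])
t=cv2.imread("pics/top0.png");s=cv2.imread("pics/scene0.png")
pts=[]
for (ax,ay,az) in [(-8,-75,28),(0,-75,28),(0,75,28),(-8,75,28),(-8,-75,28)]:pts.append(O+(ax*x+ay*y+az*z)/1e3)
h=[O+(ax*x+ay*y+az*z)/1e3 for ax,ay,az in[(-57,-7,27),(-8,-7,27),(-8,7,27),(-57,7,27),(-57,-7,27)]]
for im,C,n,(r0,r1,c0,c1) in((t,T,"t",(210,320,270,390)),(s,S,"s",(185,305,265,395))):
    im=cv2.resize(im[r0:r1,c0:c1],None,fx=5,fy=5,interpolation=cv2.INTER_CUBIC)
    for P in(pts,h):
        q=(proj(C,np.array(P))-[c0,r0]+.5)*5-.5
        cv2.polylines(im,[np.int32(q)],False,(0,255,255),1)
    cv2.imwrite(f"pics/ov_{n}.png",im)
for uv in((395,147),(335,147)):print(onz(T,uv,.08))
E
```

```text
time_s: 0.85
eef_pos: [0.248, 0.6004, 0.2307]
orientation: [0.703, -0.074, 0.703, 0.073]
wrist_force: [0.2, 0.4, -1.2]
grip_width: 0.993
(array([ 0.04100377, -0.43210808,  0.15536254]), array([-0.00202748, -0.00059504,  0.00093433]))
[0.77362198 0.04988699 0.08      ]
[0.77258309 0.19706603 0.08      ]
```

View pics/ov_t.png

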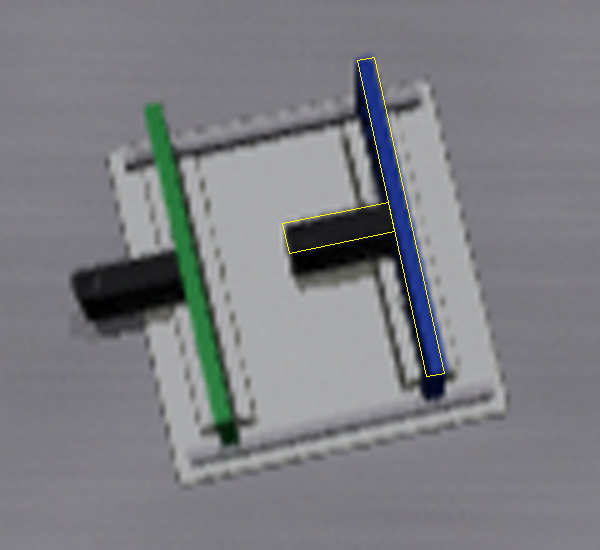

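View pics/ov_s.png

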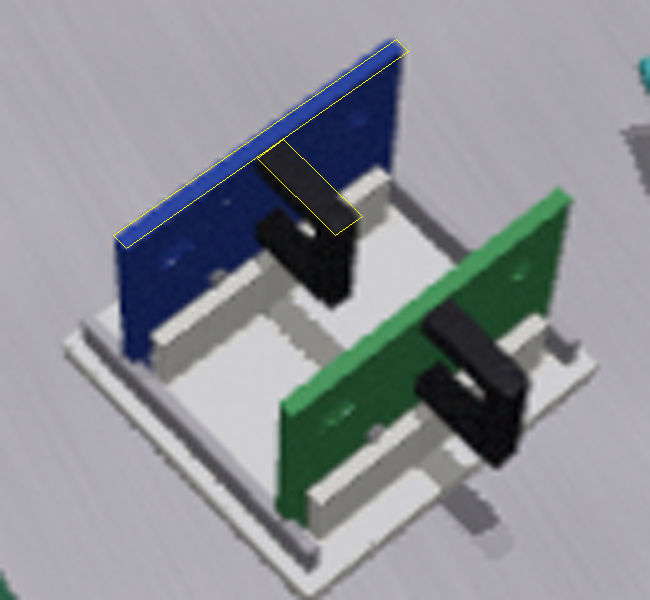

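```bash
python3 -m creep '[0.003,-0.036,0.013,0,0,0,0.085, 0.003,-0.036,0.013,0,0,0,0.085, 0.003,-0.036,0.013,0,0,0,0.085, 0.003,-0.036,0.013,0,0,0,0.085, 0.003,-0.036,0.013,0,0,0,0.085, 0.003,-0.036,0.013,0,0,0,0.085, 0.003,-0.036,0.013,0,0,0,0.085, 0.003,-0.036,0.013,0,0,0,0.085, 0.003,-0.036,0.013,0,0,0,0.085, 0.003,-0.036,0.013,0,0,0,0.085, 0.003,-0.036,0.013,0,0,0,0.085, 0.003,-0.036,0.013,0,0,0,0.085,0,0,0,0,0,0,0.085,0,0,0,0,0,0,0.085]'
python3 - <<'E'
from h import *
from cell import env
print(move([0.4885,0.2095,0.086],down(np.radians(12))))
ci=env.camera_info("wrist");im=env.snapshot("wrist")[:,:,::-1].copy()
a=np.radians(12);x=np.array([np.sin(a),-np.cos(a),0]);y=np.array([np.cos(a),np.sin(a),0]);z=np.array([0,0,1.])
O=np.array([.4995,.1606,.1])
f=lambda L:np.array([O+(q[0]*x+q[1]*y+q[2]*z)/1e3 for q in L])
for L in([(-8,-75,28),(0,-75,28),(0,75,28),(-8,75,28),(-8,-75,28)],[(-57,-7,27),(-8,-7,27),(-8,7,27),(-57,7,27),(-57,-7,27)]):
    cv2.polylines(im,[np.int32(proj(ci,f(L),True))],False,(0,255,255),1)
cv2.imwrite("pics/w1.png",im)
E
```

```text
time_s: 2.25
eef_pos: [0.4922, 0.2102, 0.195]
orientation: [0.703, -0.074, 0.703, 0.074]
wrist_force: [0.2, 0.1, 0.6]
grip_width: 0.995
(array([ 0.10896669,  0.00010917, -0.003671  ]), array([ 3.12437678e-04, -7.65578170e-04,  8.91121668e-05]))
```

View pics/w1.png

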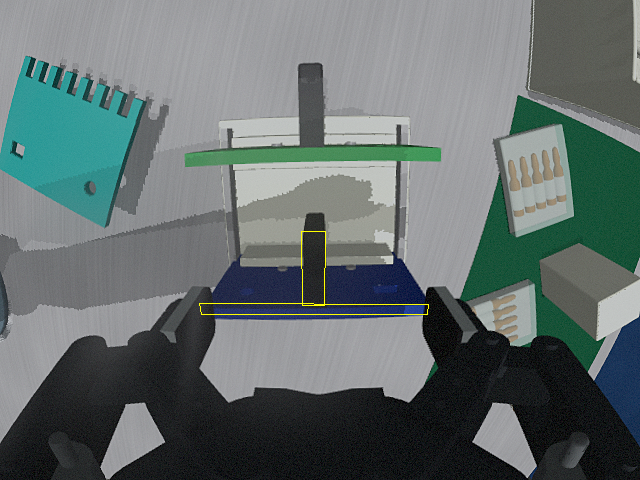

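```bash
python3 -m creep '[0.009,0,-0.0037,0,0,0,0.085, 0.02,0,0,0,0,0,0.085, 0.02,0,0,0,0,0,0.085, 0.02,0,0,0,0,0,0.085, 0.02,0,0,0,0,0,0.085, 0.01,0,0,0,0,0,0.085, 0.01,0,0,0,0,0,0.085, 0,0,0,0,0,0,0.085]'
python3 - <<'E'
from h import *
from cell import env
print(move([0.4885,0.2095,0.086],down(np.radians(12))))
im=env.snapshot("wrist")[:,:,::-1];cv2.imwrite("pics/w2.png",im)
E
```

```text
time_s: 3.1
eef_pos: [0.487, 0.211, 0.085]
orientation: [0.702, -0.076, 0.704, 0.075]
wrist_force: [0.1, 0.1, -0.9]
grip_width: 0.995
(array([-0.0010016 , -0.00179018,  0.00110601]), array([ 0.0050364 , -0.00251147,  0.00066187]))
```

View pics/w2.png

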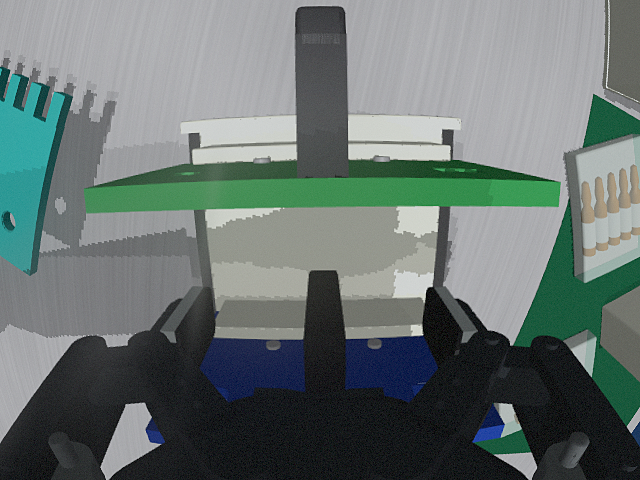

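The bar at (325,300) is centred between the fingers. Closing.

```bash
python3 -m creep '[0,0,0,0,0,0,0.01, 0,0,0,0,0,0,0.0, 0,0,0,0,0,0,0.0, 0,0,0,0,0,0,0.0, 0,0,0,0,0,0,0.0, 0,0,0,0,0,0,0.0, 0,0,0,0,0,0,0.0, 0,0,0,0,0,0,0.0]' 100
python3 -m creep '[0,0,0,0,0,0,0.0, 0,0,0,0,0,0,0.0]'
python3 - <<'E'
from h import *
from cell import env
print(move([0.4885,0.2095,0.086],down(np.radians(12))))
E
```

```text
time_s: 3.95
eef_pos: [0.489, 0.2108, 0.0867]
orientation: [0.703, -0.075, 0.703, 0.075]
wrist_force: [1.0, 0.5, 2.0]
grip_width: 0.149
time_s: 4.15
eef_pos: [0.489, 0.2108, 0.0867]
orientation: [0.703, -0.075, 0.703, 0.075]
wrist_force: [1.0, 0.3, 2.9]
grip_width: 0.151
(array([ 0.00065077, -0.00120249, -0.00072632]), array([ 3.69043318e-03,  1.08074116e-03, -8.33745962e-05]))
```

```bash
python3 -m creep '[-0.004,0,0,0,0,0,0, -0.008,0,0,0,0,0,0, -0.008,0,0,0,0,0,0, -0.01,0,0,0,0,0,0, -0.01,0,0,0,0,0,0, -0.01,0,0,0,0,0,0, -0.01,0,0,0,0,0,0, -0.01,0,0,0,0,0,0, -0.01,0,0,0,0,0,0, -0.008,0,0,0,0,0,0, -0.004,0,0,0,0,0,0, 0,0,0,0,0,0,0, 0,0,0,0,0,0,0, 0,0,0,0,0,0,0]'
python3 - <<'E'
from h import *
from cell import env
for n in("scene","wrist","top"):
    im=env.snapshot(n)[:,:,::-1];cv2.imwrite(f"pics/{n}3.png",im)
cv2.imwrite("pics/sc3c.png",cv2.resize(cv2.imread("pics/scene3.png")[120:310,240:410],None,fx=3.1,fy=3.1,interpolation=cv2.INTER_CUBIC))
E
```

```text
time_s: 5.55
eef_pos: [0.4879, 0.2105, 0.1776]
orientation: [0.703, -0.075, 0.704, 0.075]
wrist_force: [0.5, 0.2, -2.2]
grip_width: 0.147
```

View pics/sc3c.png

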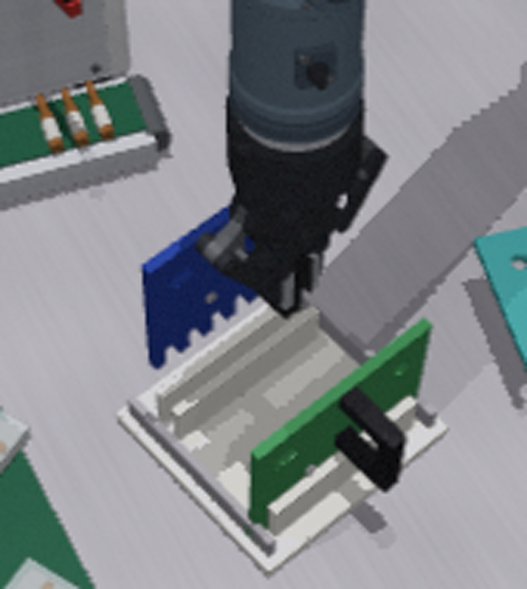

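View pics/top3.png

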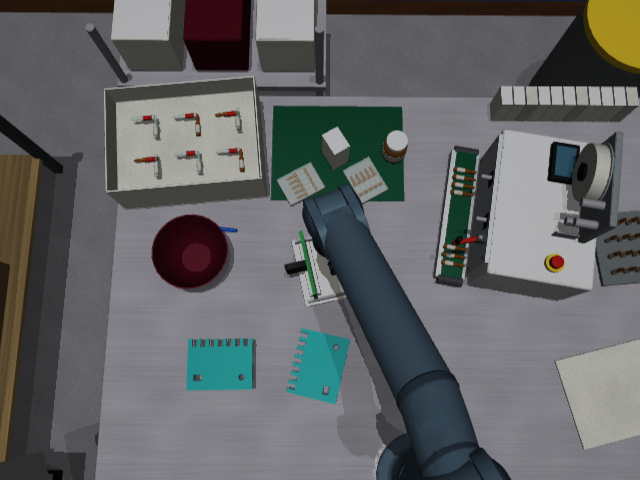

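View pics/wrist3.png

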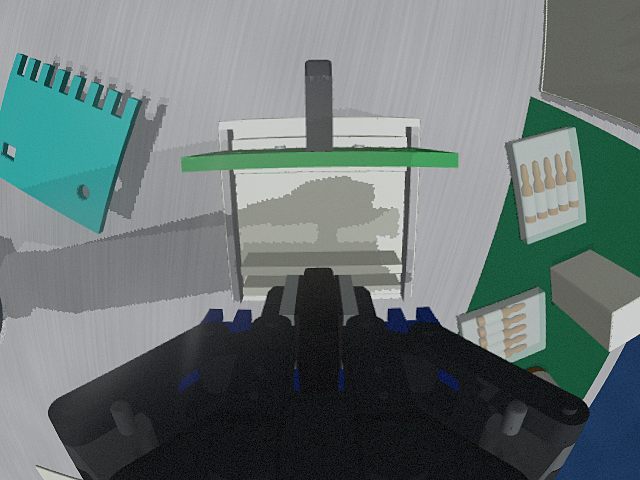

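```bash
python3 -m creep '[-0.0,0,0,0.093,0,0,0, 0,0,0,0.093,0,0,0, 0,0,0,0.093,0,0,0, 0,0,0,0.093,0,0,0, 0,0,0,0,0,0,0]'
python3 - <<'E'
from h import *
print(move([0.646,0.0309,0.172],down(np.radians(-9.3))))
E
```

```text
time_s: 6.2
eef_pos: [0.4882, 0.2107, 0.178]
orientation: [0.705, 0.056, 0.705, -0.056]
wrist_force: [0.0, 0.4, -2.4]
grip_width: 0.146
(array([ 0.00603579, -0.15264363,  0.18418899]), array([ 0.00362513, -0.00021365,  0.00043565]))
```

```bash
python3 -m creep '[0,-0.007,0.009,0.0036,0,0,0, 0,-0.014,0.017,0,0,0,0, 0.001,-0.015,0.019,0,0,0,0, 0.001,-0.015,0.019,0,0,0,0, 0.001,-0.015,0.019,0,0,0,0, 0.001,-0.015,0.018,0,0,0,0, 0.001,-0.015,0.018,0,0,0,0, 0.001,-0.015,0.018,0,0,0,0, 0,-0.015,0.018,0,0,0,0, 0,-0.013,0.015,0,0,0,0, 0,-0.009,0.009,0,0,0,0, 0,-0.004,0.005,0,0,0,0, 0,0,0,0,0,0,0, 0,0,0,0,0,0,0]'
python3 - <<'E'
from h import *
from cell import env
print(move([0.6324,-0.053,0.1665],down(np.radians(-9.3))))
im=env.snapshot("scene")[:,:,::-1];cv2.imwrite("pics/s4.png",im);cv2.imwrite("pics/s4c.png",cv2.resize(im[50:230,100:320],None,fx=3.3,fy=3.3,interpolation=cv2.INTER_CUBIC))
E
```

```text
time_s: 7.6
eef_pos: [0.6449, 0.0321, 0.172]
orientation: [0.704, 0.057, 0.705, -0.057]
wrist_force: [0.2, 0.1, -3.3]
grip_width: 0.151
(array([ 0.00540504, -0.08601414,  0.00135157]), array([ 0.00106985, -0.00122435, -0.00080325]))
```

View pics/s4c.png

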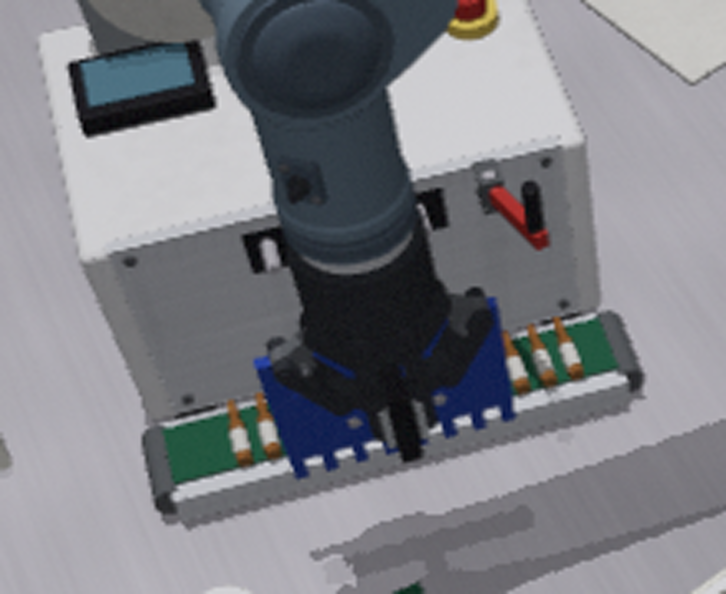

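```bash
python3 -m creep '[0,-0.006,0.001,0,0,0,0, 0.001,-0.011,0,0,0,0,0, 0.001,-0.012,0,0,0,0,0, 0.001,-0.012,0,0,0,0,0, 0.001,-0.012,0,0,0,0,0, 0.001,-0.012,0,0,0,0,0, 0,-0.011,0,0,0,0,0, 0,-0.007,0,0,0,0,0, 0,-0.003,0,0,0,0,0, 0,0,0,0,0,0,0, 0,0,0,0,0,0,0]'
cat > ov.py <<'E'
import sys
from h import *
from cell import env
tag=sys.argv[1]; dz=float(sys.argv[2]);dx=float(sys.argv[3]);pitch=float(sys.argv[4])
p,M,o=tool();print(p,o["wrist_force"],o["ft_torque"],o["grip_width"])
zt=M[:,2];a=np.arctan2(zt[1],zt[0]);print("yaw deg",np.degrees(a))
x=np.array([np.sin(a),-np.cos(a),0]);y=np.array([np.cos(a),np.sin(a),0]);z=np.array([0,0,1.])
c,s=np.cos(pitch),np.sin(pitch); xr=c*x-s*z; zr=c*z+s*x   # + pitch: back drops, top toward panel
bar=p+dx*x+z*(.019+dz)           # point at bar z=5
f=lambda L:np.array([bar+((q[0]+50)*xr+q[1]*y+(q[2]-5)*zr)/1e3 for q in L])
print("origin",f([(0,0,0)]))
L=[[(-8,-75,28),(0,-75,28),(0,75,28),(-8,75,28),(-8,-75,28),(-8,-75,-88),(-8,75,-88),(-8,75,28)]]
L.append([(-8,50+9.25*np.cos(t),6.25*np.sin(t)) for t in np.linspace(0,6.28,20)])
L.append([(-8,-50+6.25*np.cos(t),6.25*np.sin(t)) for t in np.linspace(0,6.28,20)])
for n,(r0,r1,c0,c1) in(("scene",(60,210,110,310)),("top",(120,300,425,635))):
    C=env.camera_info(n);im=env.snapshot(n)[:,:,::-1]
    k=4 if n=="scene" else 3.3
    g=cv2.resize(im[r0:r1,c0:c1],None,fx=k,fy=k,interpolation=cv2.INTER_CUBIC);cv2.imwrite(f"pics/{tag}_{n}_raw.png",g)
    for P in L: cv2.polylines(g,[np.int32((proj(C,f(P))-[c0,r0]+.5)*k-.5)],False,(0,255,255),1)
    cv2.imwrite(f"pics/{tag}_{n}.png",g)
E
python3 ov.py a 0 0.0013 0
```

```text
time_s: 8.75
eef_pos: [0.6327, -0.0531, 0.1673]
orientation: [0.705, 0.057, 0.705, -0.057]
wrist_force: [0.3, 0.4, -3.0]
grip_width: 0.15
[ 0.63269486 -0.05311016  0.16726474] [ 0.29848078  0.40358537 -2.96749539] [ 0.0989623  -0.05342804 -0.01692512] 0.14991040407760803
yaw deg -9.254210354318793
origin [[ 0.62444504 -0.10374246  0.18126474]]
```

View pics/a_scene.png

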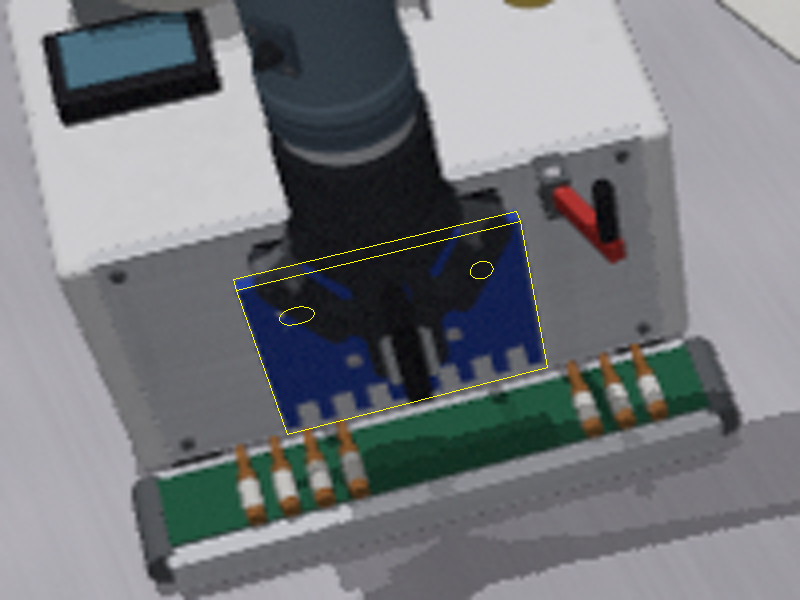

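View pics/a_top.png

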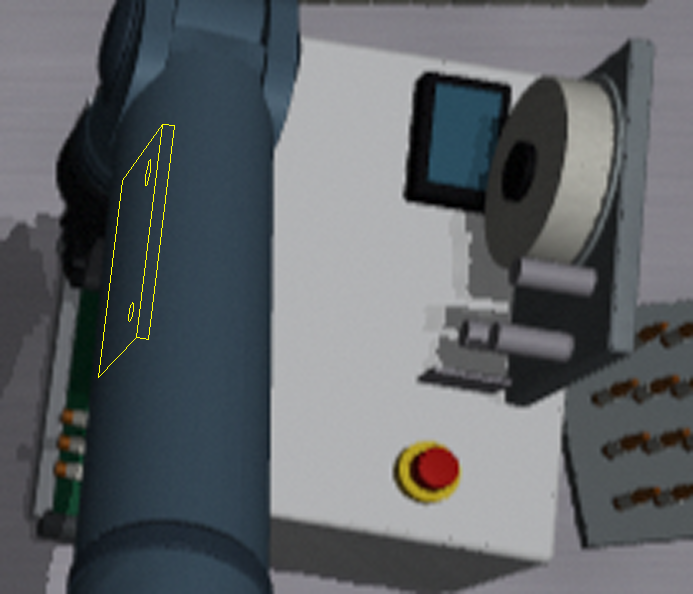

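View pics/a_scene_raw.png

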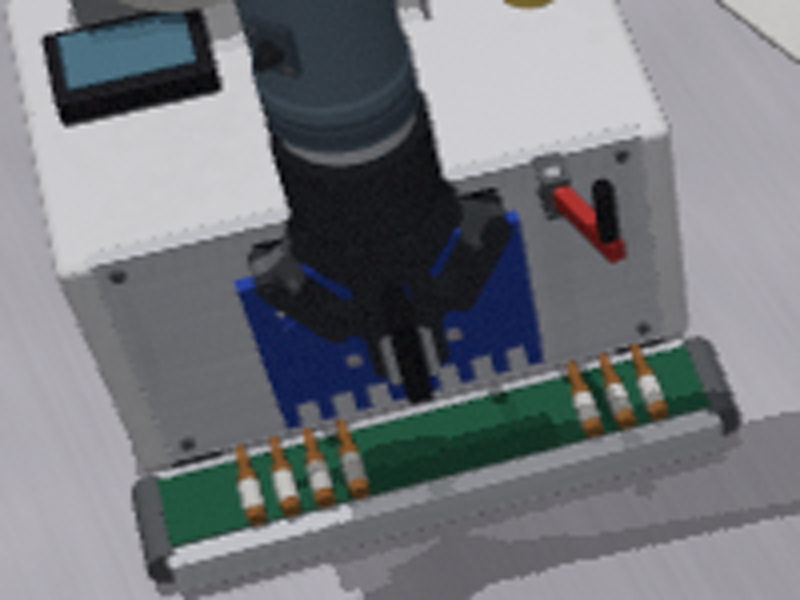

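```bash
cat > ovw.py <<'E'
import sys
from h import *
from cell import env
tag=sys.argv[1]; dx=float(sys.argv[2])
p,M,o=tool();ci=env.camera_info("wrist");im=env.snapshot("wrist")[:,:,::-1].copy()
zt=M[:,2];a=np.arctan2(zt[1],zt[0])
x=np.array([np.sin(a),-np.cos(a),0]);y=np.array([np.cos(a),np.sin(a),0]);z=np.array([0,0,1.])
im=cv2.resize(im[180:420,100:540],None,fx=1.8,fy=1.8,interpolation=cv2.INTER_CUBIC);cv2.imwrite(f"pics/{tag}_raw.png",im)
for pitch,col in((0,(0,255,255)),(-.045,(0,255,0))):
    c,s=np.cos(pitch),np.sin(pitch); xr=c*x-s*z; zr=c*z+s*x
    bar=p+dx*x+z*.019
    f=lambda L:np.array([bar+((q[0]+50)*xr+q[1]*y+(q[2]-5)*zr)/1e3 for q in L])
    for P in([(-8,-75,28),(-8,-75,-88),(-8,75,-88),(-8,75,28)],[(0,-75,-88),(0,75,-88)],[(-57,-7,27),(-57,-7,-37),(-57,7,-37),(-57,7,27),(-57,-7,27)]):
        cv2.polylines(im,[np.int32((proj(ci,f(P),True)-[100,180]+.5)*1.8-.5)],False,col,1)
cv2.imwrite(f"pics/{tag}.png",im)
E
python3 ovw.py b 0.0013; python3 ov.py a2 0.0 0.0013 -0.045
```

```text
[ 0.63266457 -0.05297999  0.1672059 ] [ 0.1692533  -0.2660443  -1.80784227] [ 0.08798577 -0.02833718 -0.00097473] 0.14801117460892493
yaw deg -9.225899311588352
origin [[ 0.62441183 -0.10378843  0.18346021]]
```

View pics/b.png

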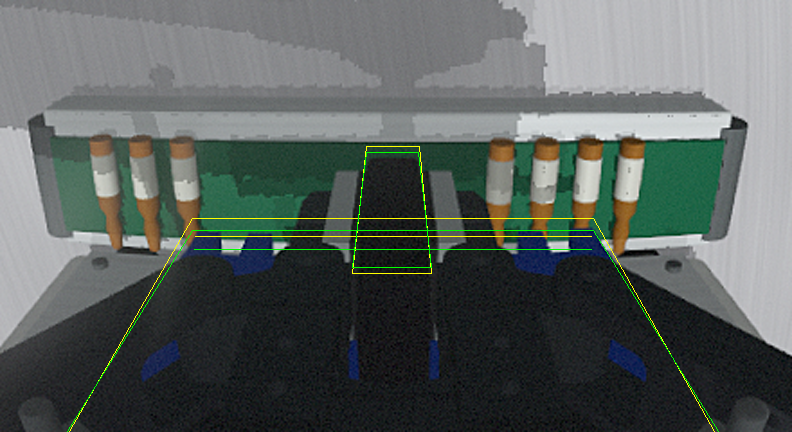

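View pics/b_raw.png

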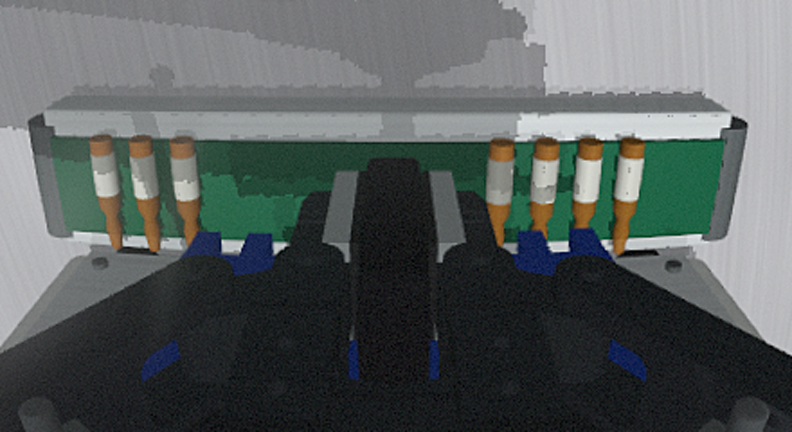

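View pics/a2_scene.png

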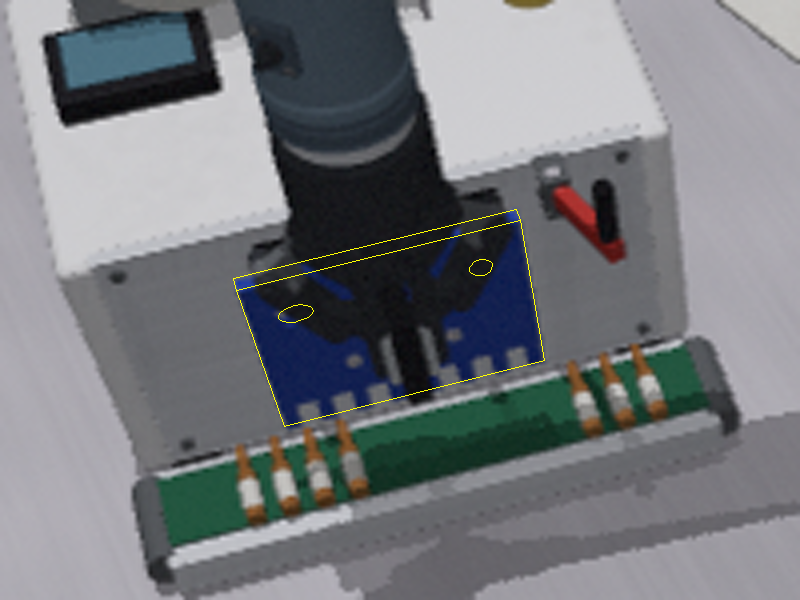

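```bash
cat > fit.py <<'E'
from h import *
from cell import env
p,M,o=tool();S=env.camera_info("scene");W=env.camera_info("wrist")
sc=[((236,280),(0,75,28)),((517,211),(0,-75,28)),((521,222),(-8,-75,28)),((290,428),(-8,75,-88)),((541,361),(-8,-75,-88))]
wr=[((371,158),(-57,-7,-37)),((418,158),(-57,7,-37)),((192,233),(-8,-75,-88)),((599,232),(-8,75,-88))]
a=np.arctan2(M[1,2],M[0,2])
B=np.c_[[np.sin(a),-np.cos(a),0],[np.cos(a),np.sin(a),0],[0,0,1.]]
def pts(v,L):
    Q=R.from_rotvec(v[3:6]).as_matrix()
    return np.array([p+[0,0,.019]+B@(v[:3]+Q@(np.array(q)-[-50,0,5])/1e3) for q in L])
def res(v,use=(1,1)):
    r=[]
    if use[0]: r.append(proj(S,pts(v,[q for _,q in sc]))-np.array([((u+.5)/4-.5+110,(w+.5)/4-.5+60) for (u,w),_ in sc]))
    if use[1]: r.append(.5*(proj(W,pts(v,[q for _,q in wr]),True)-np.array([((u+.5)/1.8-.5+100,(w+.5)/1.8-.5+180) for (u,w),_ in wr])))
    return np.r_[np.concatenate(r).ravel(),v[:3]/.005,v[3]/.02,v[4]/.05,v[5]/.02]
for use in((1,1),(1,0)):
    s=least_squares(res,np.zeros(6),kwargs=dict(use=use));v=s.x
    print("dx dy dz mm",v[:3]*1e3,"rot",v[3:],"\norigin",pts(v,[(0,0,0)])[0]," rel TCP",pts(v,[(0,0,0)])[0]-p,"res",np.round(s.fun[:-6],1))
E
python3 fit.py
```

```text
dx dy dz mm [ 3.03187384  0.07174893 -1.27799526] rot [ 0.00471207 -0.04181425  0.00171235] 
origin [ 0.62418425 -0.10581229  0.1820254 ]  rel TCP [-0.00837571 -0.05253388  0.01481673] res [-0.7 -0.6 -0.3 -0.5 -0.3 -0.5 -1.5 -0.5  0.7 -0.2 -0.9 -0.5  0.5 -0.5
  1.  -0.3 -1.4 -0. ]
dx dy dz mm [ 1.50913533 -0.51202794 -1.34168402] rot [ 0.00074142 -0.03910919  0.00352581] 
origin [ 0.62392831 -0.10421945  0.18182584]  rel TCP [-0.00863165 -0.05094104  0.01461716] res [-0.3  0.   0.1 -0.1  0.  -0.2 -0.9  0.2  1.2  0.2]
```

```bash
python3 -m creep '[-0.0,0,0,0,0,0.02,0, 0.001,0,0,0,0,0.021,0, 0.001,0,0,0,0,0,0, 0,0,0,0,0,0,0, 0,0,0,0,0,0,0]'
python3 ov.py c 0 0.0015 0
python3 - <<'E'
import cv2,numpy as np
t=cv2.imread("pics/top0.png"); s=cv2.imread("pics/scene0.png")
f=lambda im,c,r:cv2.resize(im[r:r+24,c:c+30],None,fx=12,fy=12,interpolation=cv2.INTER_CUBIC)
cv2.imwrite("pics/pins.png",np.vstack([np.hstack([f(t,472,165),f(t,467,207)]),np.hstack([f(s,168,115),f(s,212,105)])]))
E
```

```text
time_s: 9.5
eef_pos: [0.6324, -0.0541, 0.1652]
orientation: [0.706, 0.072, 0.704, -0.043]
wrist_force: [0.2, 0.2, -3.1]
grip_width: 0.147
[ 0.63239959 -0.05406669  0.16517766] [ 0.19230452  0.16105106 -3.12098579] [ 0.0687059  -0.03400767 -0.01812828] 0.14666023246729942
yaw deg -9.326394899220803
origin [[ 0.62405358 -0.10488592  0.17917766]]
```

View pics/pins.png

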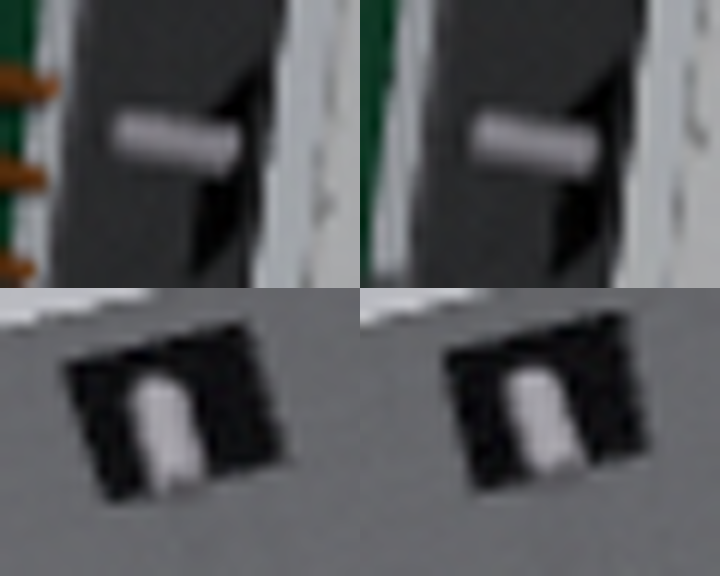

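View pics/c_scene.png

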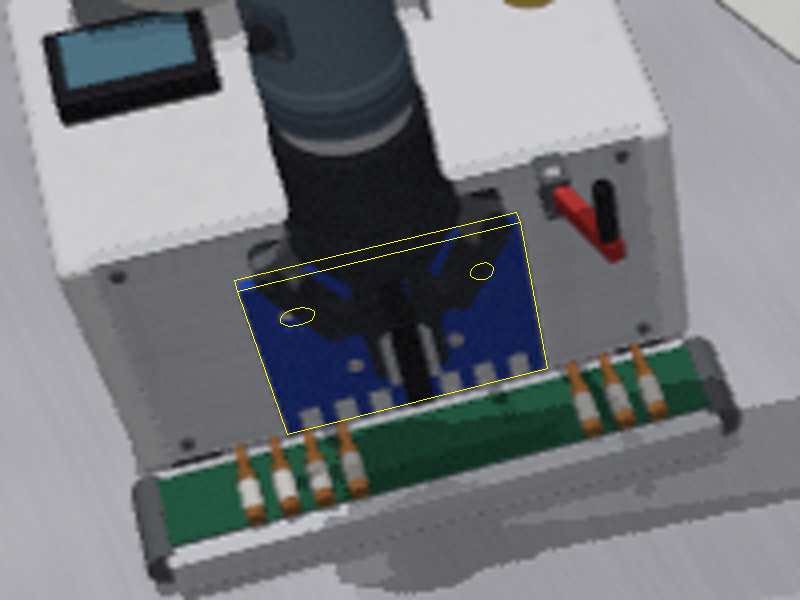

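Run:
```python
from h import *
from cell import env
T=env.camera_info("top");S=env.camera_info("scene")
P=[]
for n,a,b in(("pin+",(481.2,175.7),(182.0,130.1)),("pin-",(476.2,217.7),(228.0,119.1))):
    X,e=tri([ray(T,a),ray(S,b)]);print(n,X,e[0]);P.append(X)
m=(P[0]+P[1])/2;d=P[0]-P[1];print(m,np.linalg.norm(d),np.degrees(np.arctan2(d[1],d[0])))
O=np.array([.6240,-.1049,.1785]);an=np.radians(-9.3);x=np.array([np.sin(an),-np.cos(an),0]);y=np.array([np.cos(an),np.sin(an),0])
print("pins minus comb: x,y,z",(m-O)@x,(m-O)@y,m[2]-O[2])
```

```text
pin+ [ 0.66869588 -0.13137491  0.17750204] 0.00105486094635756
pin- [ 0.56991355 -0.11480246  0.17770263] 0.0003827846960389435
[ 0.61930471 -0.12308869  0.17760234] 0.10016304248444555 -9.523672709591182
pins minus comb: x,y,z 0.018708386211712478 -0.001694210498289726 -0.0008976626577208435
```

```bash
python3 - <<'E'
from h import *
p,M,o=tool();an=np.radians(-9.4)
for n,v in(("into panel",[np.sin(an),-np.cos(an),0]),("labY",[np.cos(an),np.sin(an),0]),("up",[0,0,1])):print(n,np.round(M.T@np.array(v),4))
E
python3 -m creep '[0.001,-0.004,-0.001,0,0,0,0, 0,-0.005,0,0,0,0,0, 0,-0.004,0,0,0,0,0, 0,-0.002,0,0,0,0,0, 0,0,0,0,0,0,0, 0,0,0,0,0,0,0]'
```

```text
into panel [-0.0411 -0.9992 -0.0018]
labY [-1.0e-04 -1.8e-03  1.0e+00]
up [-0.9992  0.0411 -0.    ]
time_s: 10.2
eef_pos: [0.6291, -0.0686, 0.1637]
orientation: [0.706, 0.072, 0.703, -0.043]
wrist_force: [-0.2, 0.0, -2.3]
grip_width: 0.148
```

```bash
python3 -m creep '[-0.0006,-0.001,0,0,0,0,0, 0,-0.001,0,0,0,0,0, 0,-0.001,0,0,0,0,0, 0,-0.001,0,0,0,0,0, 0,-0.001,0,0,0,0,0, 0,0,0,0,0,0,0]'
python3 -m creep '[-0.0002,-0.001,0,0,0,0,0, 0,-0.001,0,0,0,0,0, 0,-0.001,0,0,0,0,0, 0,0,0,0,0,0,0]'
python3 ov.py d 0 0.0015 0.0
```

```text
time_s: 10.8
eef_pos: [0.6282, -0.0738, 0.164]
orientation: [0.706, 0.072, 0.703, -0.043]
wrist_force: [-0.0, -0.2, -1.7]
grip_width: 0.147
time_s: 11.2
eef_pos: [0.6277, -0.0768, 0.1641]
orientation: [0.706, 0.072, 0.703, -0.043]
wrist_force: [0.7, -0.2, -2.0]
grip_width: 0.15
[ 0.62767515 -0.07683313  0.16411077] [ 0.66746318 -0.19164547 -1.98647781] [0.00141741 0.02865265 0.04497957] 0.15007678035388647
yaw deg -9.335692111277565
origin [[ 0.6193209  -0.127651    0.17811077]]
```

View pics/d_scene.png

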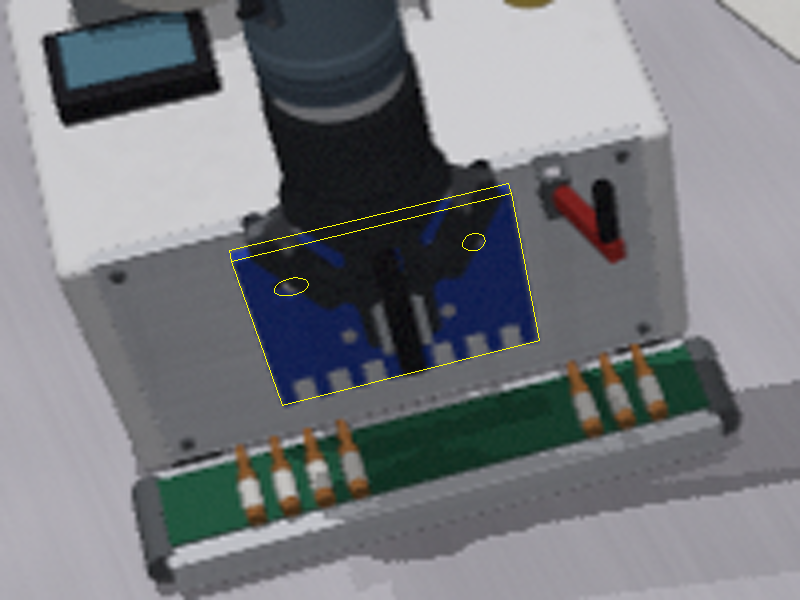

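```bash
python3 -m creep '[-0.0002,-0.001,0,0,0,0,0, 0,-0.001,0,0,0,0,0, 0,-0.001,0,0,0,0,0, 0,0,0,0,0,0,0]'
python3 -m creep '[-0.0002,-0.001,0,0,0,0,0, 0,-0.001,0,0,0,0,0, 0,-0.001,0,0,0,0,0, 0,0,0,0,0,0,0]'
python3 - <<'E'
from h import *
p,M,o=tool();print(p,o["wrist_force"],o["ft_torque"])
E
```

```text
time_s: 11.7
eef_pos: [0.6272, -0.0799, 0.1642]
orientation: [0.706, 0.072, 0.703, -0.043]
wrist_force: [1.0, 0.4, -2.7]
grip_width: 0.149
time_s: 12.1
eef_pos: [0.6267, -0.0828, 0.1643]
orientation: [0.706, 0.072, 0.703, -0.043]
wrist_force: [-0.2, -0.3, -2.3]
grip_width: 0.152
[ 0.62668894 -0.08276823  0.1642689 ] [-0.151213   -0.33851418 -2.31883408] [ 0.01512605  0.00161345 -0.04144678]
```

```bash
python3 -m creep '[-0.0001,-0.001,0,0,0,0,0, -0.0001,-0.001,0,0,0,0,0, 0,-0.001,0,0,0,0,0,0,-0.001,0,0,0,0,0, 0,0,0,0,0,0,0]'
python3 -m creep '[-0.0001,-0.001,0,0,0,0,0, -0.0001,-0.001,0,0,0,0,0, 0,-0.001,0,0,0,0,0,0,-0.001,0,0,0,0,0, 0,0,0,0,0,0,0]'
python3 - <<'E'
from h import *
p,M,o=tool();print(p,o["wrist_force"],o["ft_torque"])
E
```

```text
time_s: 12.6
eef_pos: [0.6261, -0.0867, 0.1643]
orientation: [0.706, 0.072, 0.703, -0.043]
wrist_force: [-0.1, -0.0, -2.7]
grip_width: 0.151
time_s: 13.1
eef_pos: [0.6254, -0.0907, 0.1643]
orientation: [0.706, 0.072, 0.703, -0.043]
wrist_force: [-0.6, 0.1, -2.7]
grip_width: 0.151
[ 0.62541252 -0.09066816  0.16433763] [-0.6176912   0.09295835 -2.73956653] [0.04066026 0.00216871 0.00248644]
```

```bash
python3 -m creep '[-0.0001,-0.001,0,0,0,0,0, 0,-0.001,0,0,0,0,0, 0,-0.001,0,0,0,0,0, 0,0,0,0,0,0,0]'
python3 -m creep '[-0.0001,-0.001,0,0,0,0,0, 0,-0.0007,0,0,0,0,0, 0,0,0,0,0,0,0]'
python3 -m creep '[0,-0.0007,0,0,0,0,0, 0,-0.0007,0,0,0,0,0, 0,0,0,0,0,0,0]'
python3 ov.py e 0 0.0015 0.0
```

```text
time_s: 13.5
eef_pos: [0.6254, -0.0922, 0.1644]
orientation: [0.706, 0.072, 0.703, -0.042]
wrist_force: [1.6, 1.8, -2.7]
grip_width: 0.149
time_s: 13.8
eef_pos: [0.6255, -0.0925, 0.1645]
orientation: [0.706, 0.073, 0.703, -0.042]
wrist_force: [1.1, 4.9, -2.5]
grip_width: 0.152
time_s: 14.1
eef_pos: [0.6256, -0.0926, 0.1645]
orientation: [0.706, 0.073, 0.703, -0.041]
wrist_force: [1.2, 6.1, -1.9]
grip_width: 0.149
[ 0.62557996 -0.09261886  0.16454008] [ 1.1901158   6.13514027 -1.88934257] [ 1.20907928 -0.30460408 -0.34740291] 0.14919555409721472
yaw deg -9.227852525405254
origin [[ 0.61732137 -0.14345237  0.17854008]]
```

View pics/e_scene.png

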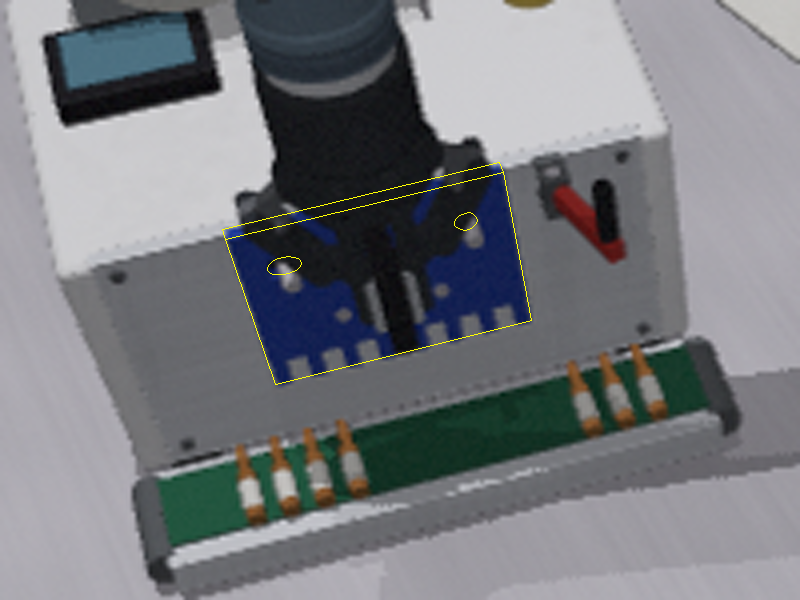

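Run:
```python
from cell import env
import cv2
im=env.snapshot("scene")[:,:,::-1];cv2.imwrite("pics/f.png",cv2.resize(im[90:170,155:255],None,fx=7.5,fy=7.5,interpolation=cv2.INTER_CUBIC))
```

```text
(no output)
```

View pics/f.png

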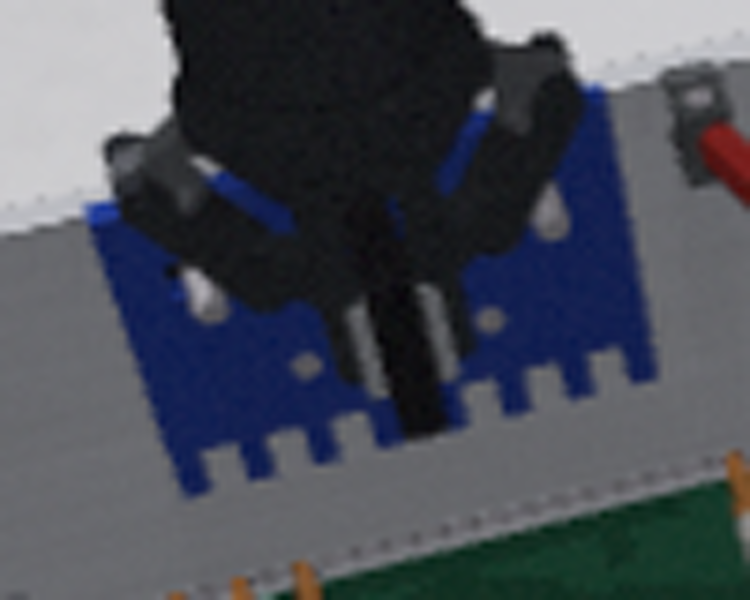

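```bash
sed -e 's/^sc=.*/sc=[((88,207),(0,75,28)),((605,87),(0,-75,28)),((611,107),(-8,-75,28)),((187,497),(-8,75,-88)),((658,380),(-8,-75,-88))]/' -e 's#(u+.5)/4-.5+110,(w+.5)/4-.5+60#(u+.5)/7.5-.5+155,(w+.5)/7.5-.5+90#' -e 's/for use in((1,1),(1,0))/for use in((1,0),)/' fit.py > fit2.py; python3 fit2.py
```

```text
dx dy dz mm [ 0.56487238 -0.91168285 -1.3382805 ] rot [ 0.00324131 -0.00645012 -0.00372533] 
origin [ 0.61644552 -0.14234513  0.17752289]  rel TCP [-0.00917248 -0.04976915  0.01298405] res [-0.4  0.2  0.1 -0.1  0.2 -0.2 -0.6  0.2  0.6 -0.1]
```

```bash
python3 -m creep '[0,-0.001,0,0,0,0.008,0, 0,-0.001,0,0,0,0.007,0, 0,0,0,0,0,0,0]'
python3 -m creep '[0,-0.001,0,0,0,0,0, 0,-0.001,0,0,0,0,0, 0,0,0,0,0,0,0]'
python3 - <<'E'
from h import *
p,M,o=tool();print(p,o["wrist_force"],o["ft_torque"],M[:,0])
E
```

```text
time_s: 14.55
eef_pos: [0.6257, -0.0921, 0.1652]
orientation: [0.706, 0.079, 0.703, -0.034]
wrist_force: [1.6, 10.0, 2.5]
grip_width: 0.147
time_s: 14.85
eef_pos: [0.6257, -0.0921, 0.1653]
orientation: [0.706, 0.079, 0.703, -0.032]
wrist_force: [0.6, 11.7, 2.8]
grip_width: 0.148
[ 0.62572195 -0.09209532  0.16532103] [ 0.60226551 11.74158911  2.75693499] [ 2.06877848  0.00609469 -0.56036721] [ 0.01031347  0.0655972  -0.99779288]
```

Run:
```python
from cell import env
import cv2
im=env.snapshot("scene")[:,:,::-1];cv2.imwrite("pics/g.png",cv2.resize(im[90:170,155:255],None,fx=7.5,fy=7.5,interpolation=cv2.INTER_CUBIC))
im=env.snapshot("wrist")[:,:,::-1];cv2.imwrite("pics/gw.png",cv2.resize(im[180:420,100:540],None,fx=1.8,fy=1.8,interpolation=cv2.INTER_CUBIC))
```

```text
(no output)
```

View pics/g.png

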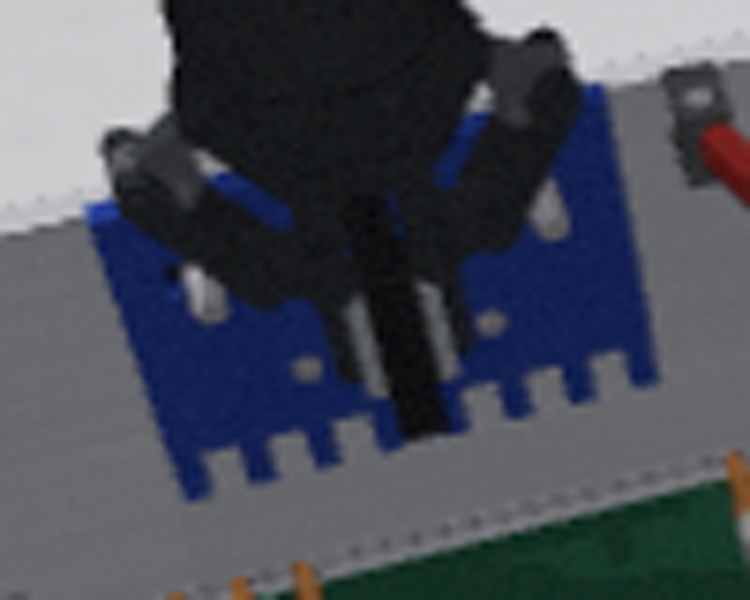

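View pics/gw.png

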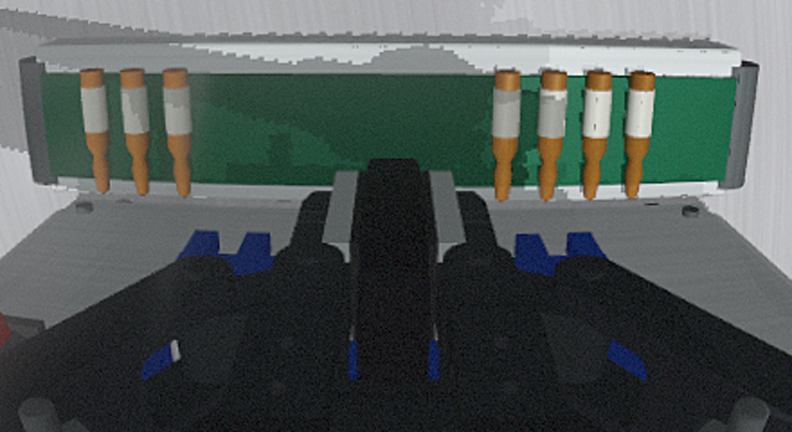

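Run:
```python
from h import *
from cell import env
S=env.camera_info("scene");c=lambda u,w:((u+.5)/7.5-.5+155,(w+.5)/7.5-.5+90)
an=np.radians(-9.4);x=np.array([np.sin(an),-np.cos(an),0]);y=np.array([np.cos(an),np.sin(an),0])
pz=.1776
m=(onz(S,(182.0,130.1),pz)+onz(S,(228.0,119.1),pz))/2
for dz in(-.00125,0):
    e=[onz(S,c(*q),pz+dz+.028) for q in((88,206),(605,86))]
    b=[onz(S,c(*q),pz+dz-.088) for q in((190,499),(659,384))]
    print("back top edge x beyond tips (24=flush)",[(q-m)@x*1e3 for q in e],"y",[(q-m)@y*1e3 for q in e]," front tooth (16=flush)",[(q-m)@x*1e3 for q in b],[(q-m)@y*1e3 for q in b])
```

```text
back top edge x beyond tips (24=flush) [np.float64(21.03042319369051), np.float64(19.842433902370136)] y [np.float64(73.82872744898658), np.float64(-75.28782775545335)]  front tooth (16=flush) [np.float64(11.812108553139316), np.float64(10.702542342985916)] [np.float64(73.08169935090164), np.float64(-73.63362359350953)]
back top edge x beyond tips (24=flush) [np.float64(19.712350479121767), np.float64(18.526135532055168)] y [np.float64(73.75112057442092), np.float64(-75.14271873115632)]  front tooth (16=flush) [np.float64(10.666578226946033), np.float64(9.55846749655646)] [np.float64(73.01451955137149), np.float64(-73.5083487367755)]
```

```bash
python3 -m creep '[-0.001,0,0,0,0,0,0, -0.001,0,0,0,0,0,0, 0,0,0,0,0,0,0]'
python3 -m creep '[0,-0.001,0,0,0,0,0, 0,-0.001,0,0,0,0,0, 0,-0.001,0,0,0,0,0, 0,0,0,0,0,0,0]'
python3 - <<'E'
from h import *
p,M,o=tool();print(p,o["wrist_force"],o["ft_torque"],M[:,0])
E
```

```text
time_s: 15.25
eef_pos: [0.6257, -0.092, 0.1657]
orientation: [0.706, 0.079, 0.703, -0.033]
wrist_force: [3.9, 11.4, -3.7]
grip_width: 0.151
time_s: 15.65
eef_pos: [0.6257, -0.092, 0.1658]
orientation: [0.706, 0.08, 0.703, -0.031]
wrist_force: [3.5, 14.1, -2.9]
grip_width: 0.148
[ 0.62569805 -0.09195347  0.16576604] [ 3.45956478 14.09137957 -2.86750229] [ 2.74500302 -0.68801374 -0.65392622] [ 0.01031894  0.06895591 -0.99756634]
```

```bash
python3 -m creep '[0,0.002,0,0,0,0,0, 0,0.002,0,0,0,0,0, 0,0.002,0,0,0,0,0, 0,0.001,0,0,0,0,0, 0,0,0,0,0,0,0]'
python3 - <<'E'
from h import *
p,M,o=tool();print(p,o["wrist_force"],o["ft_torque"],M[:,0])
E
```

```text
time_s: 16.15
eef_pos: [0.6256, -0.0919, 0.1657]
orientation: [0.706, 0.078, 0.703, -0.035]
wrist_force: [2.7, 7.5, -6.3]
grip_width: 0.148
[ 0.62555419 -0.09194605  0.16565096] [ 2.72061664  7.51852087 -6.26896494] [ 1.40037659 -0.69620301 -0.35995526] [ 0.01007669  0.06010558 -0.99814116]
```

```bash
python3 -m creep '[0,0,0,0,0,0,0.02, 0,0,0,0,0,0,0.03, 0,0,0,0,0,0,0.04, 0,0,0,0,0,0,0.04, 0,0,0,0,0,0,0.04, 0,0,0,0,0,0,0.04]'
python3 - <<'E'
from h import *
p,M,o=tool();print(p,o["wrist_force"],o["ft_torque"],M[:,0],o["grip_width"])
from cell import env
im=env.snapshot("scene")[:,:,::-1];cv2.imwrite("pics/i.png",cv2.resize(im[90:170,155:255],None,fx=7.5,fy=7.5,interpolation=cv2.INTER_CUBIC))
E
```

```text
time_s: 16.75
eef_pos: [0.6245, -0.0969, 0.1665]
orientation: [0.706, 0.077, 0.703, -0.038]
wrist_force: [-0.6, -0.4, 0.1]
grip_width: 0.469
[ 0.62445243 -0.09691864  0.16645062] [-0.55659217 -0.36315224  0.08898497] [-0.05270789  0.03224298  0.01097201] [ 0.00917699  0.05488502 -0.99845051] 0.4687023110535358
```

View pics/i.png

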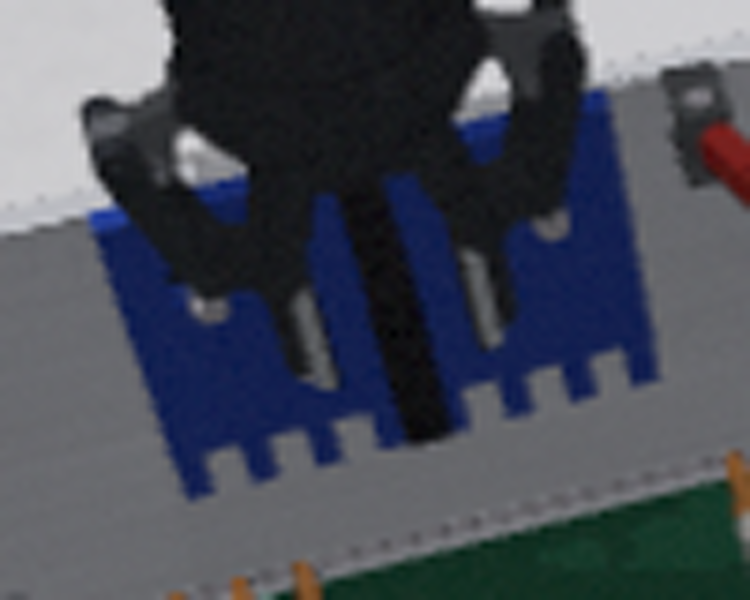

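Run:
```python
from h import *
from cell import env
S=env.camera_info("scene");c=lambda u,w:((u+.5)/7.5-.5+155,(w+.5)/7.5-.5+90)
an=np.radians(-9.4);x=np.array([np.sin(an),-np.cos(an),0]);y=np.array([np.cos(an),np.sin(an),0])
pz=.1776
m=(onz(S,(182.0,130.1),pz)+onz(S,(228.0,119.1),pz))/2
dz=-.00125
e=[onz(S,c(*q),pz+dz+.028) for q in((91,213),(606,93))]
b=[onz(S,c(*q),pz+dz-.088) for q in((190,500),(660,383))]
print([(q-m)@x*1e3 for q in e],[(q-m)@x*1e3 for q in b])
p,M,o=tool()
for n,v in(("out",[-np.sin(an),np.cos(an),0]),("up",[0,0,1])):print(n,np.round(M.T@np.array(v),4))
```

```text
[np.float64(18.07864675795851), np.float64(17.015600360558377)] [np.float64(11.419832825457325), np.float64(11.00189686781419)]
out [0.0558 0.9984 0.0013]
up [-9.984e-01  5.580e-02  1.000e-04]
```

The comb hangs on both pins, but its top leaned out slightly when I released it. I'll slide off sideways, shut the fingers and push the bar home with the tips.

```bash
python3 -m creep '[0,0.003,0,0,0,0,0.04, 0,0.006,0,0,0,0,0.04, 0,0.01,0,0,0,0,0.04, 0,0.01,0,0,0,0,0.04, 0,0.01,0,0,0,0,0.04, 0,0.01,0,0,0,0,0.04, 0,0.006,0,0,0,0,0.02, 0,0,0,0,0,-0.05,0, 0,0,0,0,0,-0.05,0, 0,0,0,0,0,0,0, 0,0,0,0,0,0,0]' 30
python3 - <<'E'
from h import *
p,M,o=tool();print(p,o["wrist_force"],o["ft_torque"],M[:,0],o["grip_width"])
from cell import env
im=env.snapshot("scene")[:,:,::-1];cv2.imwrite("pics/j.png",cv2.resize(im[75:205,135:295],None,fx=4.5,fy=4.5,interpolation=cv2.INTER_CUBIC))
im=env.snapshot("wrist")[:,:,::-1];cv2.imwrite("pics/jw.png",im)
E
```

```text
time_s: 17.9
eef_pos: [0.6334, -0.0417, 0.1693]
orientation: [0.703, 0.042, 0.706, -0.072]
wrist_force: [0.3, -0.1, 0.1]
grip_width: 0.003
[ 0.63338875 -0.0416559   0.16929362] [ 0.27825745 -0.07097495  0.07745129] [ 0.04367526 -0.06213052 -0.03902395] [-0.00714561 -0.04283408 -0.99905665] 0.0025761962622665173
```

View pics/j.png

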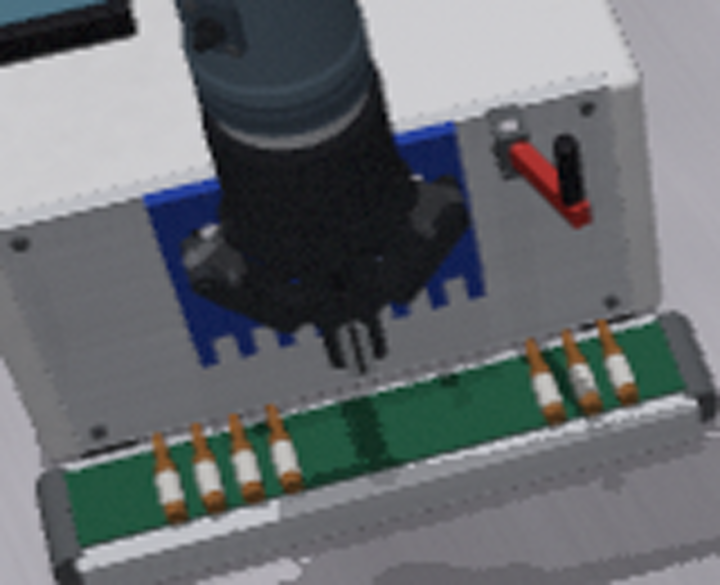

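View pics/jw.png

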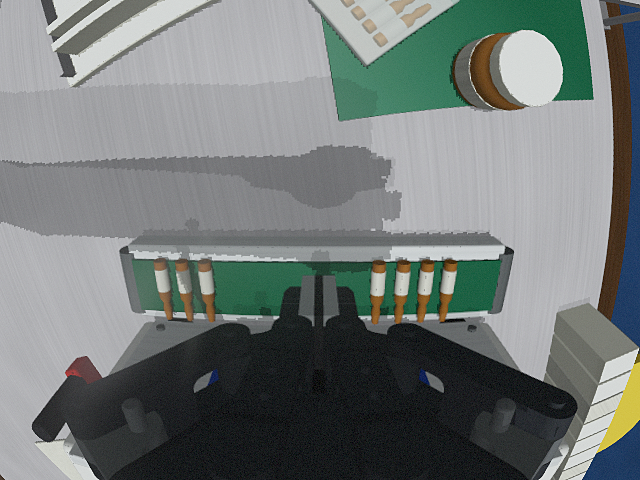

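```bash
python3 - <<'E'
from h import *
p,M,o=tool();an=np.radians(-9.4)
print(np.round(M.T@np.array([np.sin(an),-np.cos(an),0]),4))
E
python3 -m creep '[0,-0.006,0,0,0,0,0, 0,-0.006,0,0,0,0,0, 0,-0.006,0,0,0,0,0, 0,-0.004,0,0,0,0,0, 0.002,-0.003,0,0,0,0,0, 0,0,0,0,0,0,0]'
python3 -m creep '[0,-0.002,0,0,0,0,0, 0,-0.002,0,0,0,0,0, 0,-0.002,0,0,0,0,0, 0,0,0,0,0,0,0]'
```

```text
[ 4.39e-02 -9.99e-01 -2.00e-04]
time_s: 18.6
eef_pos: [0.6289, -0.0679, 0.1682]
orientation: [0.703, 0.042, 0.706, -0.073]
wrist_force: [-0.5, -0.1, -0.6]
grip_width: -0.001
time_s: 19.0
eef_pos: [0.6283, -0.0734, 0.1688]
orientation: [0.703, 0.042, 0.706, -0.073]
wrist_force: [-0.2, -0.6, 0.6]
grip_width: -0.001
```

```bash
python3 -m creep '[0,-0.0015,0,0,0,0,0, 0,-0.0015,0,0,0,0,0, 0,0,0,0,0,0,0]'
python3 -m creep '[0,-0.0015,0,0,0,0,0, 0,-0.0015,0,0,0,0,0, 0,0,0,0,0,0,0]'
python3 -m creep '[0,-0.0015,0,0,0,0,0, 0,-0.0015,0,0,0,0,0, 0,0,0,0,0,0,0]'
```

```text
time_s: 19.3
eef_pos: [0.6278, -0.0763, 0.1689]
orientation: [0.703, 0.042, 0.706, -0.073]
wrist_force: [0.4, -0.2, 0.2]
grip_width: -0.0
time_s: 19.6
eef_pos: [0.6276, -0.0782, 0.1691]
orientation: [0.703, 0.042, 0.706, -0.072]
wrist_force: [0.6, 1.7, -0.5]
grip_width: -0.005
time_s: 19.9
eef_pos: [0.6275, -0.0785, 0.1692]
orientation: [0.704, 0.043, 0.706, -0.071]
wrist_force: [1.1, 5.7, 1.5]
grip_width: -0.001
```

```bash
python3 -m creep '[0,-0.0015,0,0,0,0,0, 0,-0.0015,0,0,0,0,0, 0,-0.0015,0,0,0,0,0, 0,0,0,0,0,0,0]'
python3 -m creep '[0,-0.0015,0,0,0,0,0, 0,-0.0015,0,0,0,0,0, 0,-0.0015,0,0,0,0,0, 0,0,0,0,0,0,0]'
python3 - <<'E'
from h import *
p,M,o=tool();print(p,o["wrist_force"],o["ft_torque"],M[:,0],o["grip_width"])
from cell import env
im=env.snapshot("scene")[:,:,::-1];cv2.imwrite("pics/k.png",cv2.resize(im[90:170,155:255],None,fx=7.5,fy=7.5,interpolation=cv2.INTER_CUBIC))
E
```

```text
time_s: 20.3
eef_pos: [0.6275, -0.0786, 0.1692]
orientation: [0.704, 0.043, 0.706, -0.068]
wrist_force: [1.3, 10.6, 0.3]
grip_width: 0.0
time_s: 20.7
eef_pos: [0.6274, -0.0786, 0.1693]
orientation: [0.704, 0.044, 0.706, -0.065]
wrist_force: [2.0, 13.6, 1.4]
grip_width: -0.004
[ 0.62742783 -0.07863842  0.16927374] [ 2.02910129 13.5902851   1.38964087] [ 3.19784977 -0.21501139 -0.02638323] [-0.00568277 -0.02909378 -0.99956053] -0.00421067639737392
```

View pics/k.png

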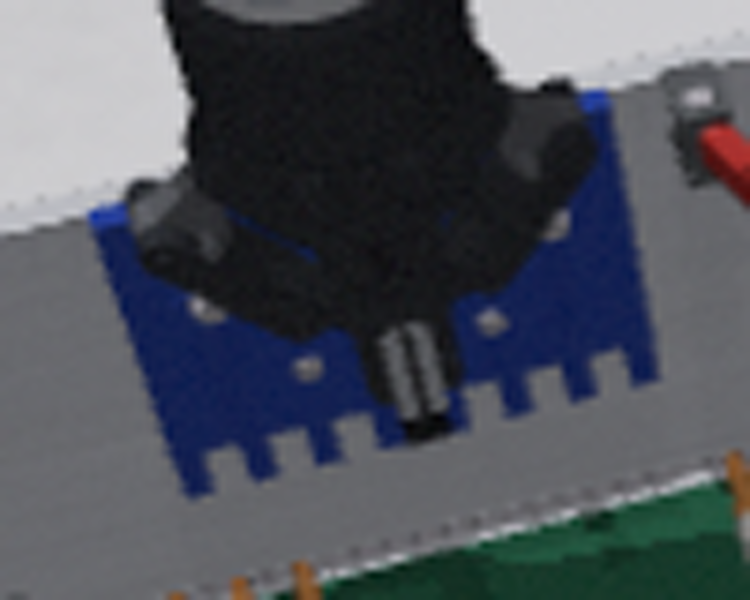

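```bash
python3 -m creep '[0,0.004,0,0,0,0,0, 0,0.004,0,0,0,0,0, 0,0.004,0,0,0,0,0, 0,0.006,0,0,0,0,0, 0,0.01,0,0,0,0,0, 0,0.015,0,0,0,0,0, 0,0.015,0,0,0,0,0, -0.01,0.015,0,0,0,0.02,0, -0.025,0.02,0,0,0,0.022,0, -0.03,0.02,0,0,0,0,0, -0.03,0.03,0,0,0,0,0, 0,0.03,-0.01,0,0,0,0, 0,0.03,-0.02,0,0,0,0, 0,0.03,-0.02,0,0,0,0, 0,0,0,0,0,0,0]'
python3 - <<'E'
from h import *
p,M,o=tool();print(p,o["wrist_force"],M[:,0],o["grip_width"])
from cell import env
im=env.snapshot("scene")[:,:,::-1];cv2.imwrite("pics/l.png",cv2.resize(im[85:175,150:300],None,fx=5.3,fy=5.3,interpolation=cv2.INTER_CUBIC))
im=env.snapshot("top")[:,:,::-1];cv2.imwrite("pics/lt.png",cv2.resize(im[140:280,425:575],None,fx=4.2,fy=4.2,interpolation=cv2.INTER_CUBIC))
E
```

```text
time_s: 22.25
eef_pos: [0.6114, 0.1585, 0.2609]
orientation: [0.704, 0.054, 0.706, -0.052]
wrist_force: [-0.9, 1.1, -0.4]
grip_width: 0.003
[0.61143387 0.15851512 0.26086651] [-0.8644587   1.05443581 -0.36911058] [-0.00215333  0.0039988  -0.99998969] 0.0025508411551181747
```

View pics/l.png

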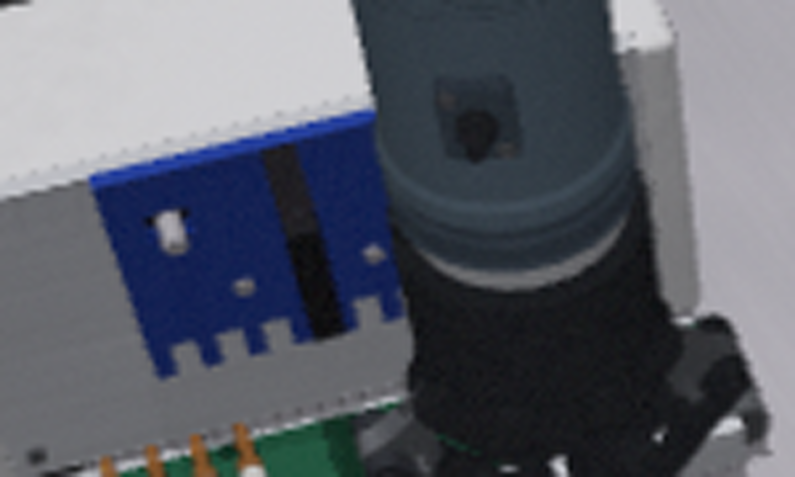

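View pics/lt.png

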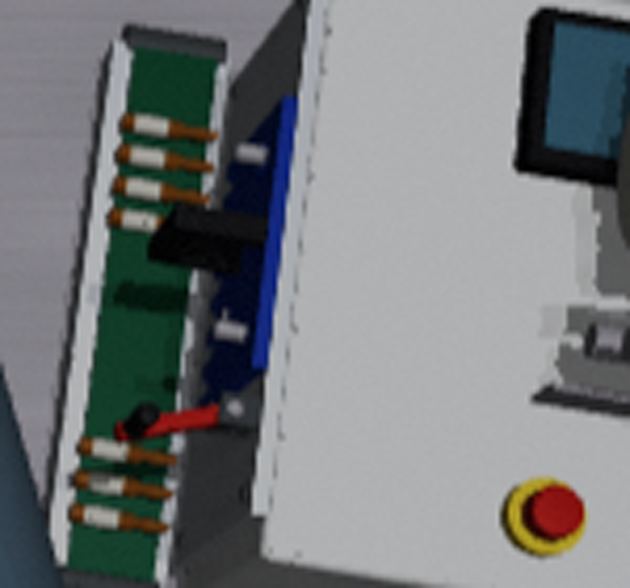

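```bash
cat > kp.py <<'E'
from h import *
an=np.radians(-9.4);xl=np.array([np.sin(an),-np.cos(an)]);yl=np.array([np.cos(an),np.sin(an)])
h=np.array([.5207,-.1149])
def F(t,off=.020): return h+.052*(-np.sin(t)*xl+np.cos(t)*yl)-off*(np.cos(t)*xl+np.sin(t)*yl)
p,M,o=tool();print("tcp",p,o["wrist_force"])
print("knob est start ang", np.arctan2(-(np.array([.5111,-.0623])-h)@xl,(np.array([.5111,-.0623])-h)@yl))
for t,off in((1.95,.035),(1.95,.02),(1.6,.02),(1.3,.02),(1,.02),(.7,.02),(.4,.02),(.2,.02),(0,.02)):
    f=F(t,off);d=np.r_[f-p[:2],.208-p[2]];print(t,off,np.round(f,4),"tool shift",np.round(M.T@d,4))
E
python3 kp.py
```

```text
tcp [0.61357114 0.15097904 0.26114243] [ 0.45548643 -0.85758826 -0.75792458]
knob est start ang 1.915379896282042
1.95 0.035 [ 0.4754 -0.0716] tool shift [ 0.0534 -0.2415 -0.1014]
1.95 0.02 [ 0.4901 -0.0684] tool shift [ 0.0534 -0.236  -0.0874]
1.6 0.02 [ 0.5079 -0.0607] tool shift [ 0.0534 -0.2256 -0.071 ]
1.3 0.02 [ 0.5245 -0.0593] tool shift [ 0.0534 -0.2216 -0.0549]
1 0.02 [ 0.5407 -0.0629] tool shift [ 0.0534 -0.2226 -0.0383]
0.7 0.02 [ 0.5552 -0.0712] tool shift [ 0.0534 -0.2285 -0.0227]
0.4 0.02 [ 0.5666 -0.0833] tool shift [ 0.0534 -0.2387 -0.0095]
0.2 0.02 [ 0.5719 -0.093 ] tool shift [ 0.0534 -0.2475 -0.0027]
0 0.02 [ 0.5753 -0.1037] tool shift [ 0.0534 -0.2574  0.0023]
```

```bash
python3 -m creep '[0,-0.012,-0.005,0,0,0,0, 0,-0.024,-0.012,0,0,0,0, 0,-0.024,-0.012,0,0,0,0, 0,-0.024,-0.012,0,0,0,0, 0,-0.024,-0.012,0,0,0,0, 0,-0.024,-0.012,0,0,0,0, 0,-0.024,-0.011,0,0,0,0, 0,-0.024,-0.01,0,0,0,0, 0,-0.024,-0.01,0,0,0,0, 0,-0.022,-0.008,0,0,0,0, 0,-0.013,-0.003,0,0,0,0, 0,0,0,0,0,0,0, 0,0,0,0,0,0,0]'
python3 kp.py
python3 - <<'E'
from cell import env
import cv2
im=env.snapshot("wrist")[:,:,::-1];cv2.imwrite("pics/mw.png",im)
im=env.snapshot("scene")[:,:,::-1];cv2.imwrite("pics/m.png",cv2.resize(im[50:180,130:310],None,fx=4,fy=4,interpolation=cv2.INTER_CUBIC))
E
```

```text
time_s: 23.65
eef_pos: [0.4702, -0.0699, 0.2612]
orientation: [0.705, 0.057, 0.705, -0.058]
wrist_force: [-0.2, 0.0, 0.3]
grip_width: 0.001
tcp [ 0.47016054 -0.06988361  0.26124697] [-0.21875549  0.00942058  0.26974282]
knob est start ang 1.915379896282042
1.95 0.035 [ 0.4754 -0.0716] tool shift [ 0.0533 -0.0007  0.0054]
1.95 0.02 [ 0.4901 -0.0684] tool shift [0.0533 0.0048 0.0194]
1.6 0.02 [ 0.5079 -0.0607] tool shift [0.0533 0.0153 0.0357]
1.3 0.02 [ 0.5245 -0.0593] tool shift [0.0533 0.0193 0.0518]
1 0.02 [ 0.5407 -0.0629] tool shift [0.0533 0.0184 0.0685]
0.7 0.02 [ 0.5552 -0.0712] tool shift [0.0533 0.0126 0.0841]
0.4 0.02 [ 0.5666 -0.0833] tool shift [0.0533 0.0025 0.0973]
0.2 0.02 [ 0.5719 -0.093 ] tool shift [ 0.0533 -0.0063  0.1042]
0 0.02 [ 0.5753 -0.1037] tool shift [ 0.0533 -0.0162  0.1092]
```

View pics/mw.png

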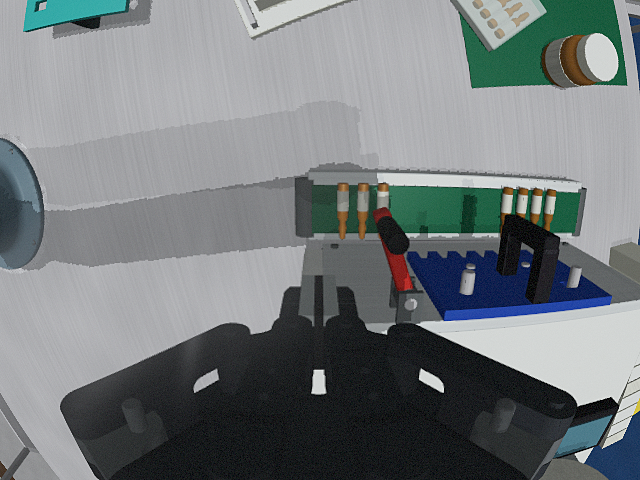

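View pics/m.png

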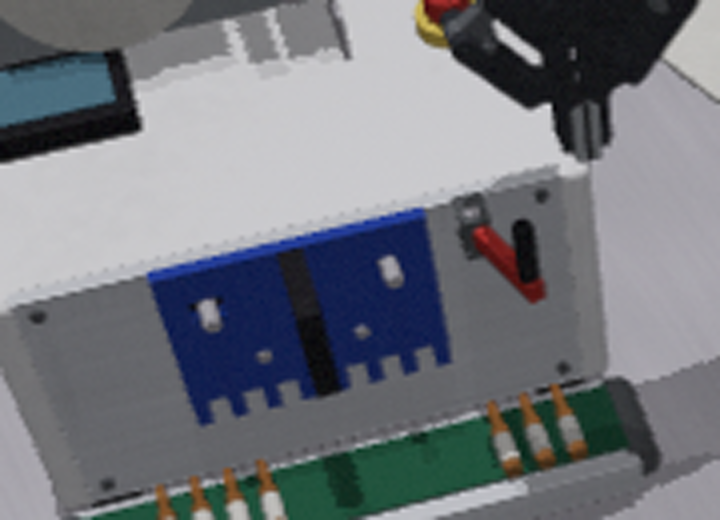

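```bash
python3 -m creep '[0.01,0,0,0,0,0,0, 0.016,0,0,0,0,0,0, 0.017,0,0,0,0,0,0, 0.01,0,0,0,0,0,0, 0,0.002,0.007,0,0,0,0, 0,0.002,0.007,0,0,0,0, 0,0.001,0.005,0,0,0,0, 0,0.004,0.005,0,0,0,0, 0,0.004,0.006,0,0,0,0, 0,0.003,0.006,0,0,0,0, 0,0,0,0,0,0,0]'
python3 kp.py
python3 - <<'E'
from cell import env
import cv2
im=env.snapshot("wrist")[:,:,::-1];cv2.imwrite("pics/nw.png",im)
im=env.snapshot("scene")[:,:,::-1];cv2.imwrite("pics/n.png",cv2.resize(im[50:180,130:310],None,fx=4,fy=4,interpolation=cv2.INTER_CUBIC))
E
```

```text
time_s: 24.85
eef_pos: [0.509, -0.0597, 0.2081]
orientation: [0.705, 0.056, 0.704, -0.058]
wrist_force: [-0.6, 1.1, -0.4]
grip_width: 0.002
tcp [ 0.50895761 -0.05969565  0.2081136 ] [-0.61832936  1.08717851 -0.35351293]
knob est start ang 1.915379896282042
1.95 0.035 [ 0.4754 -0.0716] tool shift [ 0.0001 -0.0171 -0.0312]
1.95 0.02 [ 0.4901 -0.0684] tool shift [ 0.0001 -0.0116 -0.0173]
1.6 0.02 [ 0.5079 -0.0607] tool shift [ 0.0001 -0.0011 -0.0009]
1.3 0.02 [ 0.5245 -0.0593] tool shift [0.0001 0.0029 0.0152]
1 0.02 [ 0.5407 -0.0629] tool shift [0.0001 0.0019 0.0319]
0.7 0.02 [ 0.5552 -0.0712] tool shift [ 0.0002 -0.0039  0.0475]
0.4 0.02 [ 0.5666 -0.0833] tool shift [ 0.0002 -0.014   0.0607]
0.2 0.02 [ 0.5719 -0.093 ] tool shift [ 0.0002 -0.0228  0.0675]
0 0.02 [ 0.5753 -0.1037] tool shift [ 0.0003 -0.0327  0.0725]
```

View pics/nw.png

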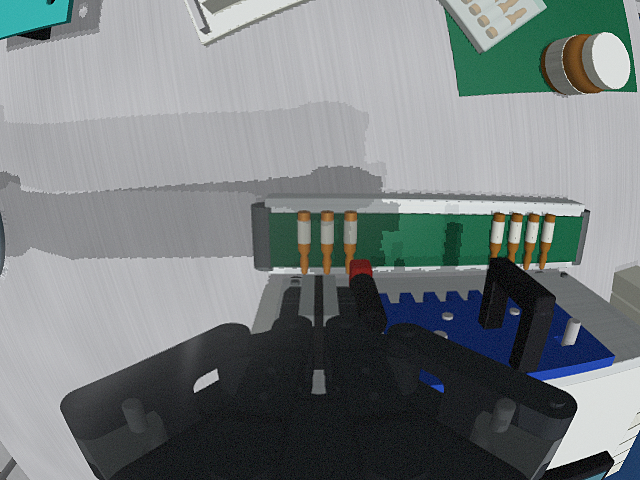

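View pics/n.png

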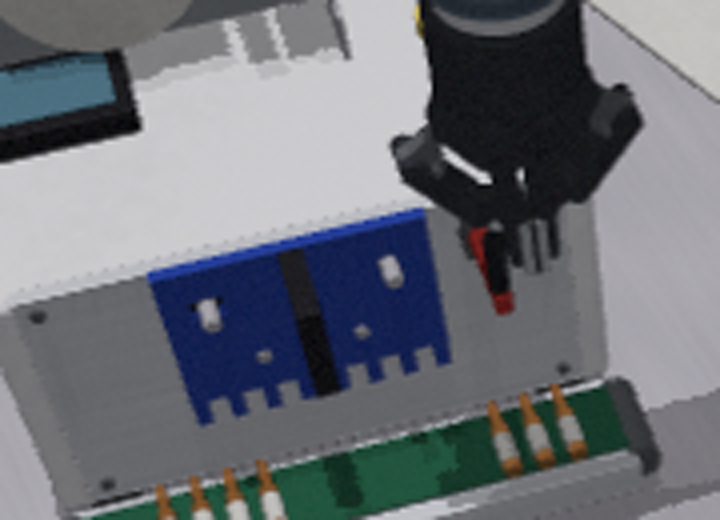

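```bash
python3 -m creep '[0,0.002,0.005,0,0,0,0, 0,0.002,0.005,0,0,0,0, 0,0.001,0.005,0,0,0,0, 0,0,0.006,0,0,0,0, 0,-0.001,0.006,0,0,0,0, 0,-0.001,0.005,0,0,0,0, 0,-0.002,0.005,0,0,0,0, 0,-0.002,0.005,0,0,0,0, 0,-0.003,0.005,0,0,0,0, 0,0,0,0,0,0,0]'
python3 kp.py|grep -v 1.9
python3 - <<'E'
from cell import env
import cv2
im=env.snapshot("wrist")[:,:,::-1];cv2.imwrite("pics/ow.png",im)
im=env.snapshot("scene")[:,:,::-1];cv2.imwrite("pics/o.png",cv2.resize(im[50:180,130:310],None,fx=4,fy=4,interpolation=cv2.INTER_CUBIC))
E
```

```text
time_s: 25.95
eef_pos: [0.5549, -0.0723, 0.2084]
orientation: [0.705, 0.057, 0.704, -0.058]
wrist_force: [0.2, 1.3, -0.4]
grip_width: -0.001
tcp [ 0.55486244 -0.0723116   0.20838117] [ 0.21950782  1.2639229  -0.37338923]
1.6 0.02 [ 0.5079 -0.0607] tool shift [ 0.0003  0.0039 -0.0483]
1.3 0.02 [ 0.5245 -0.0593] tool shift [ 0.0003  0.0079 -0.0321]
1 0.02 [ 0.5407 -0.0629] tool shift [ 0.0003  0.007  -0.0155]
0.7 0.02 [ 0.5552 -0.0712] tool shift [0.0004 0.0012 0.0001]
0.4 0.02 [ 0.5666 -0.0833] tool shift [ 0.0004 -0.0089  0.0133]
0.2 0.02 [ 0.5719 -0.093 ] tool shift [ 0.0005 -0.0177  0.0202]
0 0.02 [ 0.5753 -0.1037] tool shift [ 0.0005 -0.0276  0.0252]
```

View pics/ow.png

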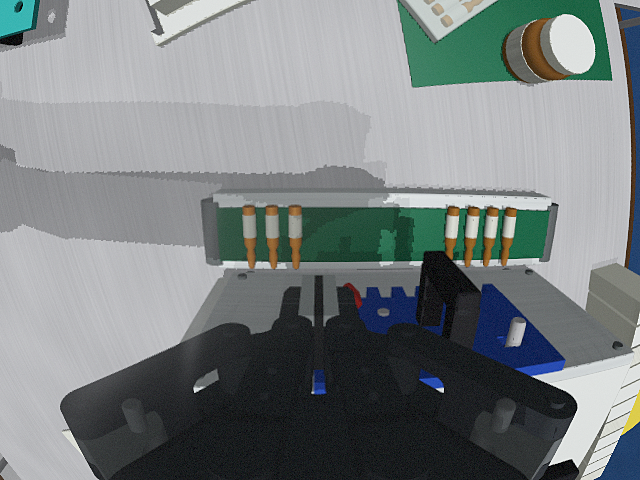

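View pics/o.png

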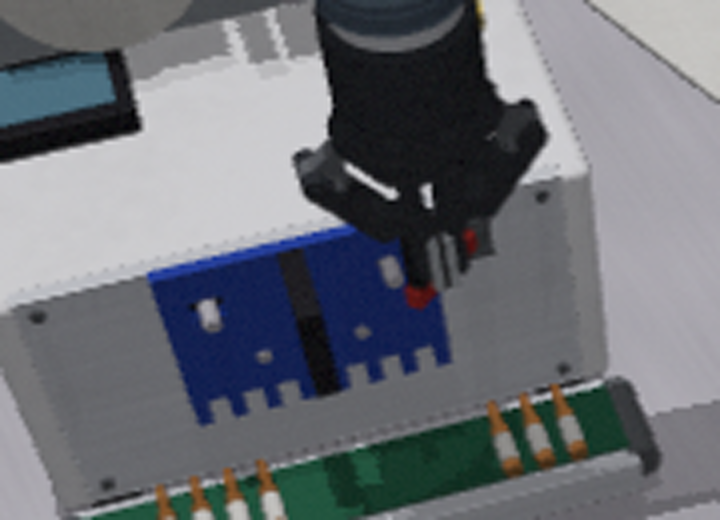

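```bash
python3 -m creep '[0,-0.002,0.004,0,0,0,0, 0,-0.003,0.005,0,0,0,0, 0,-0.003,0.004,0,0,0,0, 0,-0.004,0.004,0,0,0,0, 0,-0.004,0.003,0,0,0,0, 0,-0.003,0.002,0,0,0,0, 0,-0.003,0.002,0,0,0,0, 0,0,0,0,0,0,0]'
python3 -m creep '[0,-0.002,0.001,0,0,0,0, 0,-0.002,0,0,0,0,0, 0,0,0,0,0,0,0]'
python3 kp.py|grep -v 1.9
python3 - <<'E'
from cell import env
import cv2
im=env.snapshot("wrist")[:,:,::-1];cv2.imwrite("pics/pw.png",im)
im=env.snapshot("scene")[:,:,::-1];cv2.imwrite("pics/p.png",cv2.resize(im[50:180,130:310],None,fx=4,fy=4,interpolation=cv2.INTER_CUBIC))
E
```

```text
time_s: 26.85
eef_pos: [0.5743, -0.0982, 0.2082]
orientation: [0.705, 0.057, 0.704, -0.059]
wrist_force: [0.2, 0.1, -0.6]
grip_width: -0.005
time_s: 27.15
eef_pos: [0.5746, -0.1018, 0.2082]
orientation: [0.705, 0.057, 0.704, -0.058]
wrist_force: [0.3, 1.9, -0.4]
grip_width: -0.002
tcp [ 0.57455471 -0.10175566  0.20824742] [ 0.30019137  1.87031716 -0.39002857]
1.6 0.02 [ 0.5079 -0.0607] tool shift [ 0.0001  0.0297 -0.0725]
1.3 0.02 [ 0.5245 -0.0593] tool shift [ 0.0001  0.0338 -0.0563]
1 0.02 [ 0.5407 -0.0629] tool shift [ 0.0001  0.0329 -0.0397]
0.7 0.02 [ 0.5552 -0.0712] tool shift [ 0.0002  0.0271 -0.0241]
0.2 0.02 [ 0.5719 -0.093 ] tool shift [ 0.0002  0.0082 -0.004 ]
0 0.02 [ 0.5753 -0.1037] tool shift [ 0.0003 -0.0018  0.001 ]
```

View pics/pw.png

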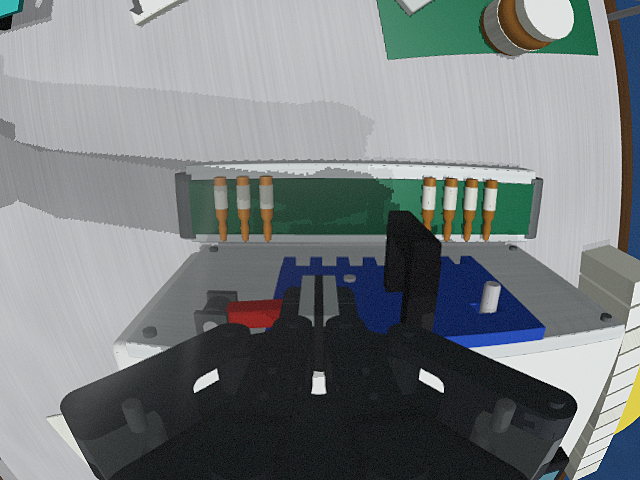

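View pics/p.png

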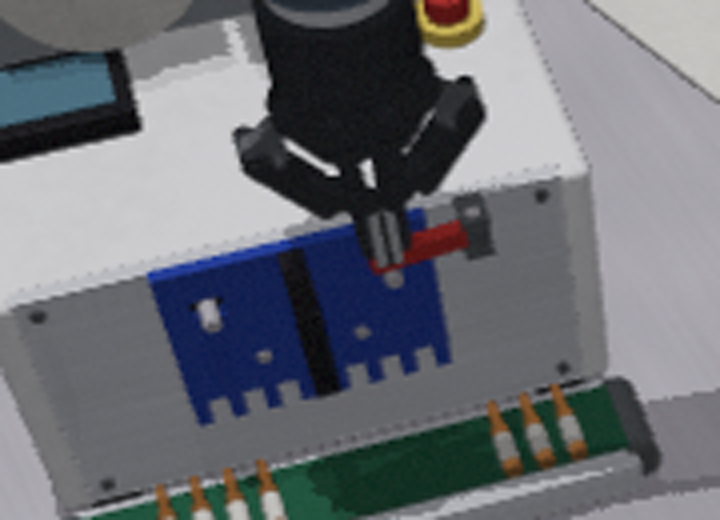

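Nearly shut. Pushing a little further until it stops.

```bash
python3 -m creep '[0,-0.0015,0,0,0,0,0, 0,-0.0015,0,0,0,0,0, 0,0,0,0,0,0,0]'
python3 -m creep '[0,-0.0015,0,0,0,0,0, 0,-0.0015,0,0,0,0,0, 0,0,0,0,0,0,0]'
python3 -m creep '[0,-0.0015,0,0,0,0,0, 0,-0.0015,0,0,0,0,0, 0,0,0,0,0,0,0]'
```

```text
time_s: 27.55
eef_pos: [0.5742, -0.1046, 0.2085]
orientation: [0.705, 0.057, 0.704, -0.058]
wrist_force: [2.5, 1.6, 0.5]
grip_width: 0.001
time_s: 27.85
eef_pos: [0.5738, -0.1065, 0.2084]
orientation: [0.705, 0.057, 0.704, -0.057]
wrist_force: [2.1, 3.4, -0.3]
grip_width: -0.002
time_s: 28.15
eef_pos: [0.5737, -0.1066, 0.2085]
orientation: [0.705, 0.057, 0.705, -0.055]
wrist_force: [3.3, 7.9, 1.3]
grip_width: 0.001
```

```bash
python3 -m creep '[0,0.004,0,0,0,0,0, 0,0.005,0,0,0,0,0, 0,0.008,0,0,0,0,0, 0,0.015,0,0,0,0,0, -0.01,0.02,0,0,0,0,0, -0.02,0.025,0,0,0,0,0, -0.02,0.03,0,0,0,0,0, -0.01,0.03,0,0,0,0,0, 0,0.03,0,0,0,0,0, 0,0.03,0,0,0,0,0, 0,0.03,0,0,0,0,0, 0,0.03,0,0,0,0,0, 0,0.02,0,0,0,0,0, 0,0,0,0,0,0,0, 0,0,0,0,0,0,0]'
python3 - <<'E'
from h import *
p,M,o=tool();print(p,o["wrist_force"],M[:,0],o["grip_width"])
from cell import env
im=env.snapshot("scene")[:,:,::-1];cv2.imwrite("pics/q.png",cv2.resize(im[50:180,130:310],None,fx=4,fy=4,interpolation=cv2.INTER_CUBIC))
im=env.snapshot("top")[:,:,::-1];cv2.imwrite("pics/qtf.png",im);cv2.imwrite("pics/qt.png",cv2.resize(im[150:270,440:560],None,fx=5,fy=5,interpolation=cv2.INTER_CUBIC))
E
```

```text
time_s: 29.65
eef_pos: [0.6171, 0.1622, 0.2672]
orientation: [0.705, 0.056, 0.705, -0.059]
wrist_force: [0.8, -0.7, 0.9]
grip_width: 0.002
[0.61713014 0.16220787 0.2671773 ] [ 0.76163471 -0.65449664  0.92871526] [-0.00109111 -0.00391604 -0.99999174] 0.0017697777574468138
```

View pics/q.png

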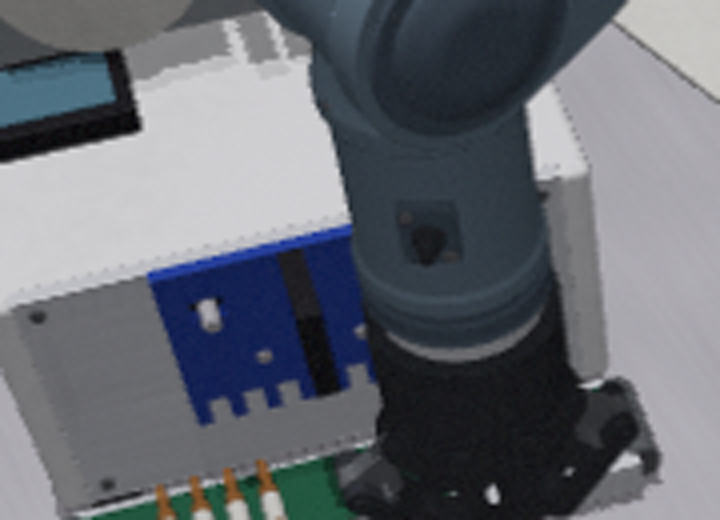

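View pics/qt.png

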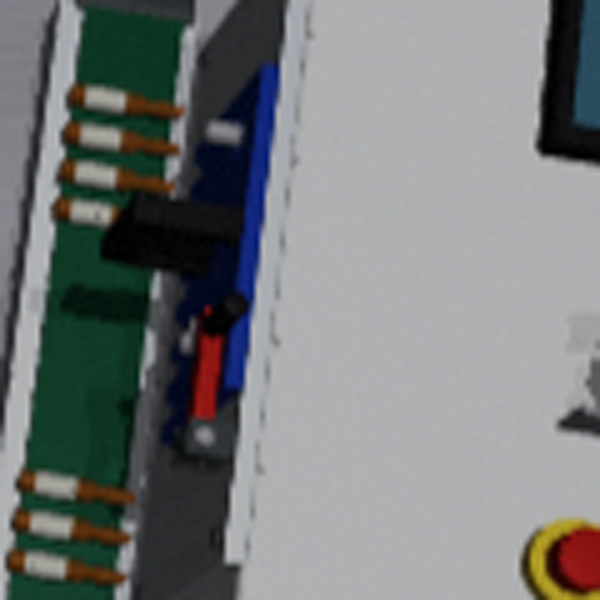

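View pics/qtf.png

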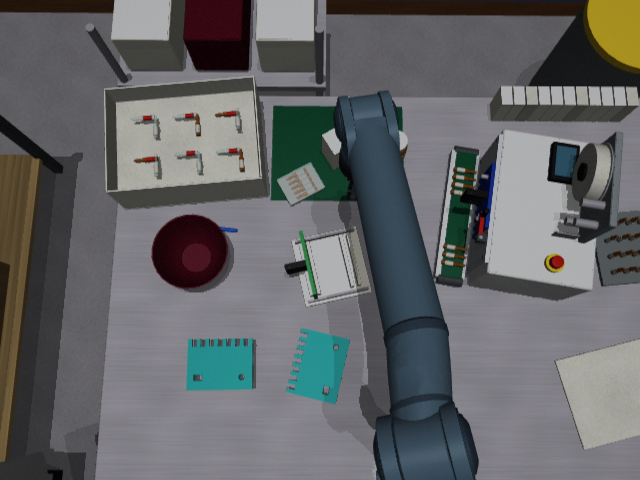

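Run:
```python
from h import *
from cell import env
T=env.camera_info("top");c=lambda u,w:((u+.5)/5-.5+440,(w+.5)/5-.5+150)
an=np.radians(-9.4);xl=np.array([np.sin(an),-np.cos(an),0]);yl=np.array([np.cos(an),np.sin(an),0])
def ang(d):return np.arctan2(-d@xl,d@yl)
k=onz(T,c(233,305),.233);hg=np.array([.5207,-.1149,0]);print("knob",k,np.hypot(*(k-hg)[:2]),ang(k-hg))
a=onz(T,c(203,420),.197);b=onz(T,c(209,310),.197);print("arm line",ang(b-a))
f=onz(T,c(235,388),.2045);g=onz(T,c(269,66),.2045);print("comb top line",ang(g-f),np.linalg.norm(g-f))
f=onz(T,c(226,560),.2);g=onz(T,c(288,10),.2);print("panel line",ang(g-f))
f=onz(T,c(236,388),.2045);print(f)
```

```text
knob [ 0.57062997 -0.12196737  0.233     ] 0.05042766993199272 0.02344942619630441
arm line 0.060731451471197996
comb top line 0.009945502009401566 0.14925891166926605
panel line 0.0024737070437536647
[ 0.54129693 -0.1293743   0.2045    ]
```

```bash
python3 -m creep '[0,0.02,-0.01,0,0,0,0, 0,0.03,-0.02,0,0,0,0, 0,0.03,-0.02,0,0,0,0, 0,0.03,-0.02,0,0,0,0, 0,0.03,-0.02,0,0,0,0, 0,0.02,-0.01,0,0,0,0, 0,0,0,0,0,0,0, 0,0,0,0,0,0,0, 0,0,0,0,0,0,0]'
python3 - <<'E'
from h import *
from cell import env
im=env.snapshot("scene")[:,:,::-1];cv2.imwrite("pics/rf.png",im);cv2.imwrite("pics/r.png",cv2.resize(im[70:180,140:290],None,fx=5.3,fy=5.3,interpolation=cv2.INTER_CUBIC))
E
```

```text
time_s: 30.65
eef_pos: [0.5462, 0.3334, 0.2675]
orientation: [0.705, 0.058, 0.704, -0.06]
wrist_force: [0.2, -0.8, 0.3]
grip_width: 0.004
```

View pics/r.png

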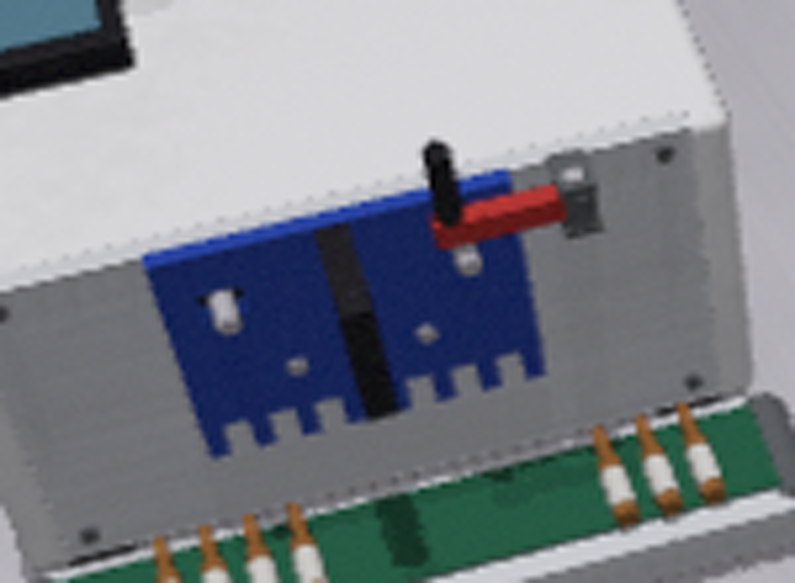

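View pics/rf.png

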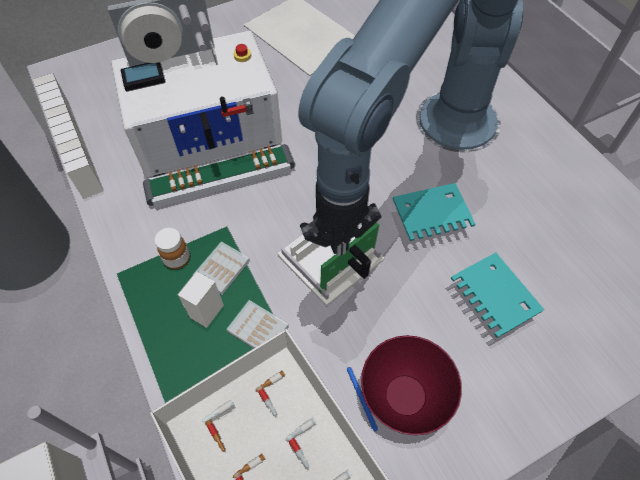

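The comb hangs on both pins, with the keeper lying parallel across its front at crop (500,215). Everything else is where it was, and the gripper is clear. Handing in.

```bash
python3 -c "
from cell import env
o=env.get_obs();print(o['wrist_force'],o['dq'].round(3));print(env.hand_in())"
```

```text
[ 0.98365554 -0.37055947  0.11847833] [ 0.001  0.002 -0.008 -0.001 -0.007 -0.001 -0.002]
the job is handed in; nothing more can be done
None
```

The blue comb is on the labeller's two pins with the keeper shut across it, and I handed the job in at about 31 s. It gave no verdict.

**What I did:** I lifted the comb from the rack by its handle and found the pins by camera from two views. The comb went onto both pins without touching anything until it met the panel. I pressed it home with the shut fingers, then swung the keeper to its stop by the knob and backed off. The wrist sensor never showed more than about 15 N.

**Last checks:**
- **Comb:** it hangs on both pins, its edge within about 0.01 rad of parallel to the panel in the top view. It did not move further when pressed with 14 N.
- **Keeper:** it stopped hard. My estimates of its angle were 0.02 rad from the knob and 0.06 rad from the arm's edge; both are under 0.12 but they disagree a little.
- **Everything else:** the green comb and the other things look unmoved, and the gripper is clear.

**What did not agree:** one scene-camera estimate put the comb 3–5 mm short of flush. I took this as an error in my pick of the pin tips, because the push stopped hard and the keeper went shut. When I first let go of the handle the comb also settled by 2–3 mm, so I pushed it home again with the shut fingers.

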